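# Build up the strip slicer's arbor after washing

### The arm

A 6-joint arm with a two-finger parallel gripper is mounted at the origin on the work surface. World frame = base frame: x ahead of the robot, y to its left, z up, the work surface at z = 0. Lengths are in m, angles in rad, forces in N, time in s.
With the tool pointing down it reaches from about 0.375 to 0.975 m from the base axis. Payload 3.8 kg.
Tool frame: the origin (TCP) lies at the very end of the fingers, on their centre line; the grasp point (between the pads) lies 19 mm behind it; z points along the fingers, y is the direction in which the jaws open and shut (so a half turn about z gives the same grasp; the last joint's range is limited). The gripper opens to 85 mm and grips with 20 to 120 N. Pads are 22 mm wide; open, the fingers measure 114 mm over their backs; the gripper's body (76 mm by 85 mm) begins 54 mm behind the grasp point. The pads swing forward as they close: fully open they stand 13 mm farther back than shut.
Start: joints at [1.105, 0.264, 1.604, -0, 1.274, -0.037], TCP at [0.281, 0.614, 0.231] pointing down, gripper open.
Joint ranges: [-2.63, 2.63], [-0.94, 2.18], [0.31, 2.57], [-1.31, 4.45], [0, 2.66], [-2.55, 2.55]. Speed limits (rad/s): [2.57, 2.57, 3.14, 3.14, 3.14, 3.14].

### API

Orientations are given as a rotation vector (axis times angle).
In Python, from workcell import bot, viewer, finish_job gives the robot as it stands.
- The arm moves only by the tool servo_tool, never from a script. Its argument "plan" is a list that holds one entry, the list of rows, each a list of 6 numbers: the shift along the tool's x, y, z in cm, then the turn, a rotation vector about the tool's x, y, z in degrees. A call has 1 to 20 rows; each row is the pose to reach, as a shift and turn from the pose measured when the call began, along the tool's axes at that moment; what a row does not reach only later rows make up. A row lasts 1/12 s, in which the tool goes at most 41.7 mm and 7.16 degrees, less where a joint would pass 70% of its speed; a pose out of reach is approached as far as the arm can. A call with a gripper value outside its range is refused whole. "claw" is the finger opening in cm, from 0 to 8.54, set as the call begins (left out, the last holds). The fingers move at their own pace and stop on an object; "grip_force" is the grip in N (left out, the last holds). Time passes only in rows, so rows that repeat a pose let the fingers close. It gives the time, the measured TCP pose, the force and the opening at its end, in the units of the state.
- bot.read_state(): the state, without advancing time (a new reading comes with each control period).
- viewer.read_camera(name): name is "side" or "top" or "wrist"; returns a dict with "color" (400x640x3 uint8, red, green, blue), "fx", "fy", "cx", "cy" (pixels), "k1" (the pictures are not rectified: a ray, as slopes to the right and down, at radius r is drawn at 1 + k1 r^2 times it, then the intrinsics apply), "eye" and "rotation" of the camera in the world; the wrist camera has in their place "T_tool_cam" (4x4, takes a point from camera to tool coordinates, whose origin is the TCP and whose axes are the flange's). Camera axes: x right, y down, z forward; pixel columns grow to the right and rows downward; lengths in m; the calibration is good to about 2 mm. A picture is of the moment at which its call begins: read the wrist's pose just before it. There is no depth.
- finish_job(): hands the job in, once; it reports no verdict.
The state is a dict: "time": time; "q": joint angles; "joint_vel": joint speeds; "joint_torque": joint torques, N m; "tool_pos": TCP position; "tcp_rot": TCP orientation; "wrist_force": force on the tool from outside, world axes, zero at the start; "torque": the same for the moment, N m; "width": opening from 0.0 (shut) to 1.0 (fully open).
Only numpy, scipy, OpenCV 4.12 (cv2) and the standard library are available. Lean on these libraries where they do the work, as an engineer would, in place of code of your own. Each camera call takes 0.05 s, during which the arm holds its last target.

### The job

The strip slicer's washed parts are draining in the grey rack: set it up again for wide strips. Slide onto its bare arbor first the wide white spacer, then the toothed blade with its steel disc towards the machine, then the narrow yellow spacer, and push the red end cap on until it snaps home and the whole stack is tight against the machine with no gaps. Leave the blue spacer in the rack and the steel cup, the jar and the white dish where they stand.

Things in the scene. Friction and masses are not known exactly. Their poses are not given: they have to be found in the camera images.
- slicer: Strip slicer, a fixed steel tabletop machine. Origin on the table straight below point shoulder, z up; its arbor points along its -y. Housing 250 mm wide (x), from y = 55 to 275 mm, 255 mm tall. A carriage block and boss (60 mm wide) carry the arbor. Under the arbor a catch pan: x within 85 mm, y -120 to 30 mm, rim 57 mm above the table.
- shoulder (a point): Point on the slicer, 150 mm above the table, at the middle of the depth slide, in the plane of the shoulder: the outer face of the built-in inner blade (76 mm diameter) that the stack rests on. Axes as the slicer's. Stacked tight, the parts' origins lie at y = -17 (wide spacer), -52 (blade), -77 (narrow spacer), -106 mm (cap) from here.
- nose (a point): Where the arbor's end would be at mid slide: 116 mm along -y from shoulder. The arbor is a rigid level steel rod, 16 mm diameter, from the shoulder to here, the last 10 mm tapered to 7 mm. Sideways it is true, but its slide is clamped anywhere from 8 mm below to 8 mm above mid: this height is NOT reported, feel for it (say with shut fingers on the rod's top) or look.
- catch (a point): At mid slide, 99.5 mm along -y from shoulder (its true height follows the arbor's): two sprung balls, 8 mm diameter, stick 2.5 mm out of the rod's two sides (+x and -x). Any bore must be pushed over them with some 5 to 10 N along the rod.
- rack: Grey draining rack, fixed, 115 by 325 mm (x, y). Origin under its middle, on the table. Five equal cradles at y = -120, -60, 0, 60, 120 mm, each with one part, bore level along the rack's y, 52 mm above the table; which part is where varies. Cradle ribs stay 12 mm below the parts' axis and within 20 mm either side: room for fingers across a part's 44 mm diameter.
- wide_spacer: Origin at its middle, y along the bore. Bore 18.6 mm, outside 44 mm (43 across its ten slight flats, two of them facing +x and -x). White plastic tube 34 mm long, about 70 g; either end may go first.
- blade: Origin at its middle, y along the bore. Bore 18.6 mm, outside 44 mm (43 across its ten slight flats, two of them facing +x and -x). Black hub 30 mm long (y -15 to 15) with a steel disc on its +y end (y 15 to 18), 76 mm diameter, 86 over its teeth, about 160 g. The disc goes on first; it faces the rack's +y.
- blade_disc (a point): Middle of the blade's steel disc, on the bore axis, 16.5 mm from the blade's origin along its +y.
- narrow_spacer: Origin at its middle, y along the bore. Bore 18.6 mm, outside 44 mm (43 across its ten slight flats, two of them facing +x and -x). Yellow plastic tube 20 mm long, about 45 g; either end may go first.
- end_cap: Origin at its middle, y along the bore. Bore 18.6 mm, outside 44 mm (43 across its ten slight flats, two of them facing +x and -x). Red cap 38 mm long, about 60 g; open end +y (faces the rack's +y), -y end closed. The bore widens to 25 mm behind an 8 mm lip and is 33 mm deep; home, the lip has snapped over the balls.
- blue_spacer: Origin at its middle, y along the bore. Bore 18.6 mm, outside 44 mm (43 across its ten slight flats, two of them facing +x and -x). Blue plastic tube 26 mm long, for another cut: stays in the rack.
- tumbler: Steel cup, 74 mm wide, 85 mm tall; stays.
- pepper_jar: Brown jar with black lid, 64 mm diameter, 100 mm tall; stays.
- dip_dish: Small white dish, 84 mm wide, 32 mm tall; stays.
Things that resemble listed ones, but are neither listed nor needed, are in the scene too. Of the things that look like the end_cap, the largest one is meant.

How it is judged:
On the way, in this order (a step that is already met when the one before it is completed fails the run):
1. the wide white spacer is threaded on the arbor (y of wide_spacer in the frame of shoulder between -0.095 and -0.013 m and x of wide_spacer in the frame of shoulder between -0.007 and 0.007 m and z of wide_spacer in the frame of shoulder between -0.013 and 0.013 m and angle between the y axis of wide_spacer and the y axis of shoulder, either way round below 0.15 rad), for 0.2 s.
2. the blade is threaded on after it (y of blade in the frame of shoulder between -0.095 and -0.048 m and x of blade in the frame of shoulder between -0.007 and 0.007 m and z of blade in the frame of shoulder between -0.013 and 0.013 m and angle between the y axis of blade and the y axis of shoulder, either way round below 0.15 rad), for 0.2 s.
3. the narrow yellow spacer is threaded on after the blade (y of narrow_spacer in the frame of shoulder between -0.1 and -0.073 m and x of narrow_spacer in the frame of shoulder between -0.007 and 0.007 m and z of narrow_spacer in the frame of shoulder between -0.013 and 0.013 m and angle between the y axis of narrow_spacer and the y axis of shoulder, either way round below 0.15 rad), for 0.2 s.
4. the end cap is snapped home (y of end_cap in the frame of shoulder between -0.1085 and -0.102 m and x of end_cap in the frame of shoulder between -0.007 and 0.007 m and z of end_cap in the frame of shoulder between -0.013 and 0.013 m and angle between the y axis of end_cap and the y axis of shoulder, either way round below 0.15 rad), for 0.2 s.
At the end, for the whole second after the job is handed in: On the arbor from the shoulder out: wide spacer, blade (disc inward), narrow spacer, cap; each within 3 mm (cap 2.5) of its tight place along the arbor, within 7 mm sideways and 13 mm in height of the shoulder site, aligned within 0.15 rad, at rest; blue spacer moved under 15 mm (all of step 4 and y of wide_spacer in the frame of shoulder between -0.02 and -0.013 m and x of wide_spacer in the frame of shoulder between -0.007 and 0.007 m and z of wide_spacer in the frame of shoulder between -0.013 and 0.013 m and angle between the y axis of each of wide_spacer, blade, narrow_spacer and the y axis of shoulder, either way round below 0.15 rad and y of blade in the frame of shoulder between -0.055 and -0.048 m and x of blade in the frame of shoulder between -0.007 and 0.007 m and z of blade in the frame of shoulder between -0.013 and 0.013 m and y of narrow_spacer in the frame of shoulder between -0.08 and -0.073 m and x of narrow_spacer in the frame of shoulder between -0.007 and 0.007 m and z of narrow_spacer in the frame of shoulder between -0.013 and 0.013 m and linear speed of each of wide_spacer, blade, narrow_spacer, end_cap below 0.02 m/s and y of blade_disc in the frame of shoulder above -0.04 m and distance of blue_spacer from where it was at the start of the episode below 0.015 m); the robot touches nothing.
It fails at once if the blue spacer is taken or knocked out of the rack (distance of blue_spacer from where it was at the start of the episode above 0.03 m).
It fails at once if the steel cup, the jar or the dish is knocked more than 30 mm out of place (distance of any of tumbler, pepper_jar, dip_dish from where it was at the start of the episode above 0.03 m).
It also fails if it takes over 72 s, if anything falls off the work surface, if the arm or the gripper's body presses on something with over 40 N, if the wrist force passes 120 N, or if a joint passes its speed limit or range.

## Working session

There is one attempt and no reset: what is moved stays moved. The work goes in short steps, Python scripts to look and compute and a tool call to move; the robot and the scene stay as the last step left them, time stands still between calls to the robot, and variables do not carry over. Pictures are saved under pics/ and viewed, and the job is handed in when it is done.

Besides the shell and the picture viewer there is one more tool, called after "Request:" as name(argument=value, ...) on one line, values as JSON. servo_tool: Moves the arm, as the interface text tells. Its arguments: {"type":"object","properties":{"plan":{"type":"array"},"claw":{"type":"number"},"grip_force":{"type":"number"}},"required":["plan"]}

```bash
ls; mkdir -p pics; python3 - <<'E'
from workcell import bot, viewer, finish_job
import cv2, json
s=bot.read_state(); print(s)
import pickle
for n in ["side","top","wrist"]:
    c=viewer.read_camera(n)
    pickle.dump(c,open(f'pics/{n}0.pkl','wb'))
    cv2.imwrite(f'pics/{n}0.png',c['color'][:,:,::-1])
    print(n,{k:v for k,v in c.items() if k!='color'})
E
```

```text
pics
{'time': 0.0, 'q': array([ 1.10510045e+00,  2.64790071e-01,  1.60540112e+00,  1.13504259e-05,
        1.27369108e+00, -3.68497460e-02]), 'joint_vel': array([-0.00098612, -0.0014203 ,  0.00082504, -0.00074535, -0.00050225,
        0.00284503]), 'joint_torque': array([ 5.42497619e-04, -5.15125680e+01, -3.67309713e+01,  8.29733312e-05,
        1.29462205e-02, -2.03372372e-05]), 'tool_pos': array([0.28031342, 0.61322721, 0.2299225 ]), 'tcp_rot': array([-0.66836118, -3.06907853,  0.00347871]), 'wrist_force': array([ 0.41585896,  0.13952618, -0.44439416]), 'torque': array([ 0.03598985,  0.04707838, -0.07298052]), 'width': 1.0000032198873168}
side {'fx': 402.22639117826066, 'fy': 402.22639117826066, 'cx': 319.87179769750867, 'cy': 189.89546725608145, 'k1': 0.020711157301293744, 'eye': array([ 0.1376477 , -0.73338984,  0.62709424]), 'rotation': array([-2.09739004,  0.6286129 , -0.33737809])}
top {'fx': 376.3657119270544, 'fy': 376.3657119270544, 'cx': 315.234585799576, 'cy': 195.86915121635712, 'k1': 0.0004921184104739176, 'eye': array([ 0.42593911, -0.11102308,  0.87182254]), 'rotation': array([-2.19510859,  2.13117549, -0.18509453])}
wrist {'fx': 308.3655665960375, 'fy': 308.3655665960375, 'cx': 318.6865793058923, 'cy': 197.93463633472243, 'k1': 0.01353555199614013, 'T_tool_cam': array([[-1.13546304e-04, -9.59693179e-01, -2.81049799e-01,
         7.16188936e-02],
       [ 9.99999682e-01,  1.12840825e-04, -7.89322170e-04,
        -9.52690843e-05],
       [ 7.89220994e-04, -2.81049800e-01,  9.59692861e-01,
        -1.42005305e-01],
       [ 0.00000000e+00,  0.00000000e+00,  0.00000000e+00,
         1.00000000e+00]])}
```

View pics/side0.png

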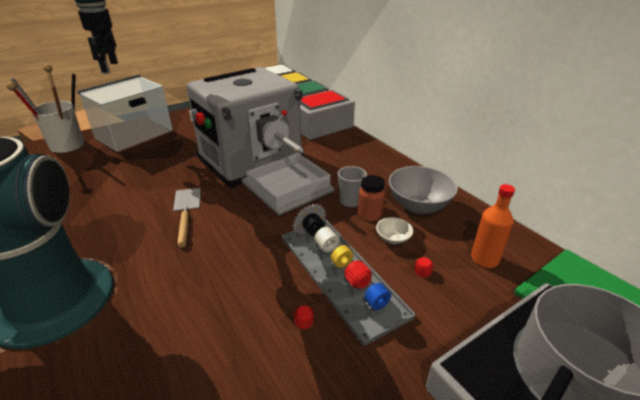

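View pics/top0.png

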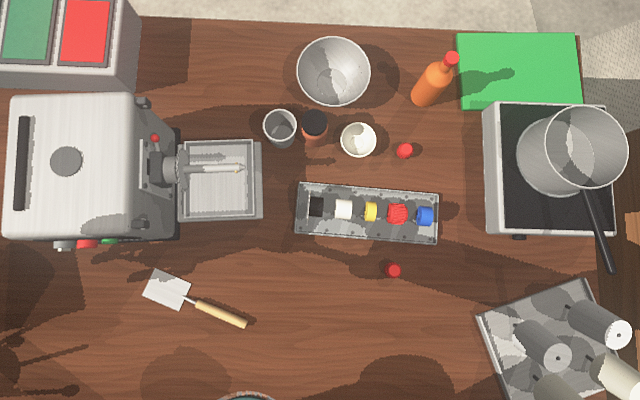

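View pics/wrist0.png

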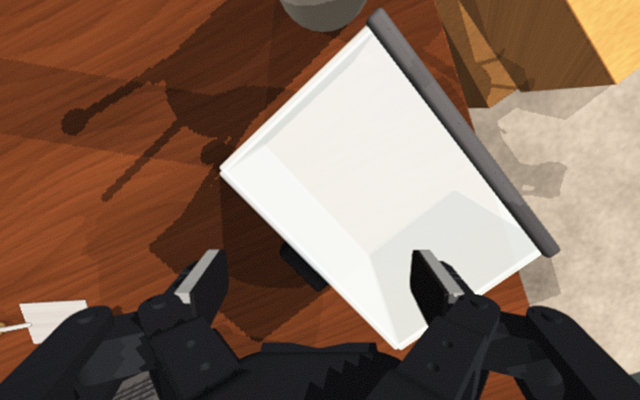

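```bash
cat > h.py <<'E'
import numpy as np, cv2, pickle
from scipy.spatial.transform import Rotation as R
def und(c,uv):
    uv=np.atleast_2d(np.float64(uv)); K=np.array([[c['fx'],0,c['cx']],[0,c['fy'],c['cy']],[0,0,1]])
    return cv2.undistortPointsIter(uv.reshape(-1,1,2),K,np.array([c['k1'],0,0,0]),None,None,(3,100,1e-12)).reshape(-1,2)
def pose(c):
    if 'eye' in c: return np.array(c['eye']),R.from_rotvec(c['rotation']).as_matrix()
    T=np.eye(4);T[:3,:3]=R.from_rotvec(c['tr']).as_matrix();T[:3,3]=c['tp'];T=T@c['T_tool_cam'];return T[:3,3],T[:3,:3]
def rays(c,uv):
    e,M=pose(c);s=und(c,uv);return e,(M@np.c_[s,np.ones(len(s))].T).T
def onz(c,uv,z):
    e,d=rays(c,uv);return e+d*((z-e[2])/d[:,2])[:,None]
def proj(c,P):
    e,M=pose(c);P=np.atleast_2d(P);p=(P-e)@M;x=p[:,:2]/p[:,2:];r2=(x**2).sum(1,keepdims=True)
    return x*(1+c['k1']*r2)*[c['fx'],c['fy']]+[c['cx'],c['cy']]
def grab(n,name=None):
    from workcell import bot,viewer
    s=bot.read_state();c=viewer.read_camera(n);c['tp']=s['tool_pos'];c['tr']=s['tcp_rot']
    if n!='wrist': pass
    if name:
        pickle.dump(c,open(f'pics/{name}.pkl','wb'));cv2.imwrite(f'pics/{name}.png',c['color'][:,:,::-1])
    return c
def load(n): return pickle.load(open(f'pics/{n}.pkl','rb'))
def crop(c,x0,y0,x1,y1,k,name):
    im=cv2.resize(c['color'][y0:y1,x0:x1,::-1],None,fx=k,fy=k,interpolation=cv2.INTER_CUBIC);cv2.imwrite(f'pics/{name}.png',im)
E
python3 - <<'E'
from h import *
t=load('top0'); s=load('side0')
crop(t,280,160,450,260,4.5,'tc'); crop(t,130,110,270,250,4,'ta'); crop(s,270,190,430,350,3.5,'sc'); crop(s,180,60,340,220,3.5,'sa')
print(onz(t,[[316,206],[343,209],[371,211],[397,213],[425,215]],0.07).round(3))
print(onz(t,[[298,182],[439,191],[437,244],[293,235]],0.02).round(3))
print(onz(t,[[180,165],[242,169]],0.15).round(3))
E
```

```text
[[ 0.517 -0.137  0.07 ]
 [ 0.512 -0.195  0.07 ]
 [ 0.51  -0.255  0.07 ]
 [ 0.507 -0.312  0.07 ]
 [ 0.505 -0.373  0.07 ]]
[[ 0.577 -0.096  0.02 ]
 [ 0.567 -0.422  0.02 ]
 [ 0.445 -0.416  0.02 ]
 [ 0.456 -0.088  0.02 ]]
[[0.58  0.131 0.15 ]
 [0.576 0.012 0.15 ]]
```

View pics/tc.png

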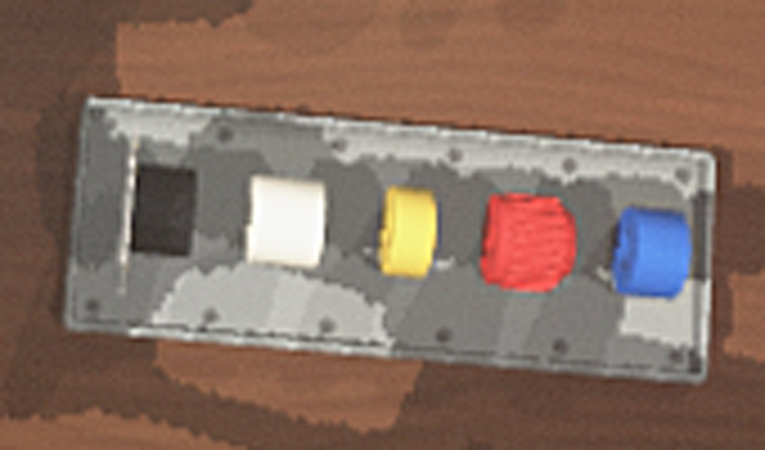

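View pics/ta.png

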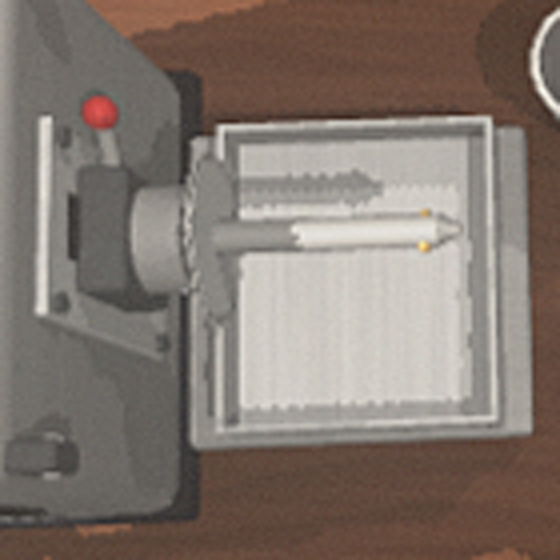

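View pics/sc.png

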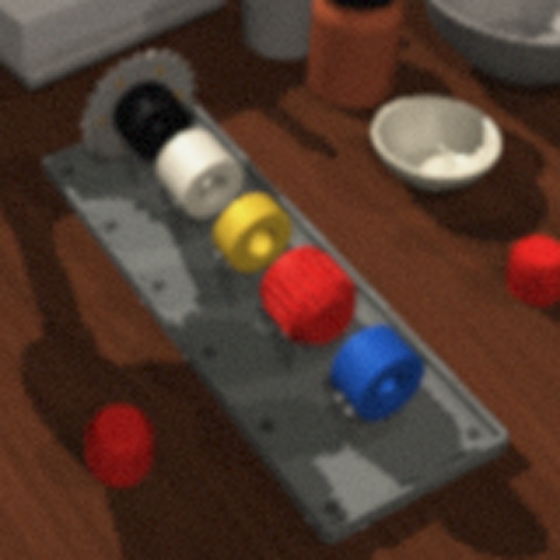

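View pics/sa.png

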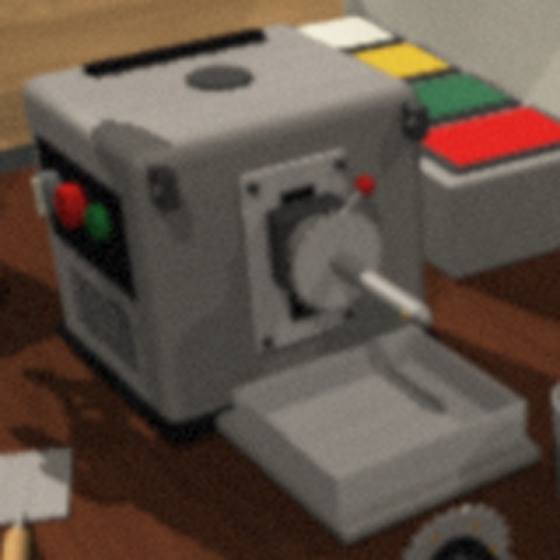

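```bash
cat >> h.py <<'E'
def tri(obs):
    A=np.zeros((3,3));b=np.zeros(3);L=[]
    for c,uv in obs:
        e,d=rays(c,uv);d=d[0]/np.linalg.norm(d[0]);P=np.eye(3)-np.outer(d,d);A+=P;b+=P@e;L.append((P,e))
    X=np.linalg.solve(A,b);return X,[np.linalg.norm(P@(X-e)) for P,e in L]
E
python3 - <<'E'
from h import *
t=load('top0'); s=load('side0')
print('balls',tri([(t,[236.3,167.4]),(s,[296,149.0])]))
print('nose',tri([(t,[245.7,167.2]),(s,[302,151.1])]))
# pan rim outer corners top z .057 
pan=np.array([[217,122],[495,117],[497,424],[217,432]])/4+[130,110]
print('pan',onz(t,pan,0.057).round(4))
hsv=cv2.cvtColor(t['color'],cv2.COLOR_RGB2HSV)
roi=np.zeros(hsv.shape[:2],bool);roi[180:245,295:440]=1
H,S,V=[hsv[...,i].astype(int) for i in range(3)]
ms={'black':(V<60),'white':(S<60)&(V>190),'yellow':(abs(H-25)<8)&(S>120),'red':((H<6)|(H>174))&(S>150),'blue':(abs(H-110)<12)&(S>120)}
for n,m in ms.items():
    k,lab,st,ce=cv2.connectedComponentsWithStats((m&roi).astype(np.uint8))
    i=1+np.argmax(st[1:,4]);
    pts=np.argwhere(lab==i)[:,::-1].astype(np.float32);r=cv2.minAreaRect(pts)
    print(n,st[i],ce[i].round(1),r,onz(t,[ce[i]],0.060).round(4))
e,d=rays(t,[[316,206]]);print(e)
# expected: rack corners z
rc=np.array([[90,97],[715,150],[705,383],[67,330]])/4.5+[280,160]
print(onz(t,rc,0.02).round(4),onz(t,rc,0.012).round(4))
E
```

```text
balls (array([0.5747059 , 0.02361795, 0.1534959 ]), [np.float64(0.0035328511013907747), np.float64(0.0035328511013908042)])
nose (array([0.57747649, 0.00428906, 0.15533178]), [np.float64(0.0011894421358730118), np.float64(0.0011894421358730684)])
pan [[ 0.6549  0.1575  0.057 ]
 [ 0.6634  0.0051  0.057 ]
 [ 0.4927 -0.0045  0.057 ]
 [ 0.4839  0.1446  0.057 ]]
black [309 207   8   9  26] [311.1 212.5] ((310.760009765625, 212.67999267578125), (10.0, 5.599999904632568), 53.13010025024414) [[ 0.5038 -0.1269  0.06  ]]
white [335 199  17  20 301] [343.1 209.1] ((343.0, 208.5), (19.0, 16.0), 90.0) [[ 0.5133 -0.1963  0.06  ]]
yellow [364 202  13  19 190] [370.1 211.1] ((370.0, 211.0), (18.0, 12.0), 90.0) [[ 0.5106 -0.2553  0.06  ]]
red [387 203  21  21 373] [396.7 213.4] ((397.0, 213.0), (20.0, 20.0), 90.0) [[ 0.5075 -0.3136  0.06  ]]
blue [416 207  18  19 281] [424.4 215.9] ((424.5, 216.0), (17.0, 18.0), 0.0) [[ 0.5037 -0.3746  0.06  ]]
[ 0.42593911 -0.11102308  0.87182254]
[[ 0.5781 -0.1002  0.02  ]
 [ 0.5611 -0.4221  0.02  ]
 [ 0.442  -0.4147  0.02  ]
 [ 0.4594 -0.0926  0.02  ]] [[ 0.5795 -0.1001  0.012 ]
 [ 0.5623 -0.425   0.012 ]
 [ 0.4422 -0.4176  0.012 ]
 [ 0.4597 -0.0924  0.012 ]]
```

```bash
cat >> h.py <<'E'
def Rdown(yaw):
    # jaws (tool y) along -/+ x axis of frame with given yaw; tool x along frame +y, z down
    c,s=np.cos(yaw),np.sin(yaw)
    x=np.array([-s,c,0]);z=np.array([0,0,-1.]);return np.c_[x,np.cross(z,x),z]
def rel(pos,yaw,st=None):
    from workcell import bot
    st=st or bot.read_state();M=R.from_rotvec(st['tcp_rot']).as_matrix()
    sh=M.T@(np.array(pos)-st['tool_pos'])*100
    tr=np.degrees(R.from_matrix(M.T@Rdown(yaw)).as_rotvec())
    return np.r_[sh,tr].round(2)
E
python3 - <<'E'
from h import *
print(rel((0.28,0.613,0.38),0.04),rel((0.44,0.33,0.38),.04),rel((0.575,0.05,0.32),0.04))
E
```

```text
[ 2.000e-02 -8.000e-02 -1.498e+01 -9.000e-02  5.000e-02  6.314e+01] [-2.630e+01 -1.916e+01 -1.495e+01 -9.000e-02  5.000e-02  6.314e+01] [-5.022e+01 -3.901e+01 -8.910e+00 -9.000e-02  5.000e-02  6.314e+01]
```

Request:
servo_tool(plan=[[[0, 0, -4, 0, 0, 0], [0, 0, -8, 0, 0, 6], [-1, -1, -12, 0, 0, 12], [-3, -2.5, -15, 0, 0, 18], [-6, -4.5, -15.5, 0, 0, 24], [-9.2, -7, -15.5, 0, 0, 30], [-12.4, -9.5, -15.5, 0, 0, 36], [-15.6, -12, -15.5, 0, 0, 42], [-18.8, -14.5, -15.5, 0, 0, 48], [-22, -17, -15.5, 0, 0, 54], [-25.2, -19.5, -15.5, 0, 0, 60], [-28.4, -22, -15.5, 0, 0, 63], [-31.6, -24.5, -15.5, 0, 0, 63], [-34.8, -27, -15.5, 0, 0, 63], [-38, -29.5, -15, 0, 0, 63], [-41.2, -32, -13.5, 0, 0, 63], [-44.4, -34.5, -12, 0, 0, 63], [-47.5, -37, -10.5, 0, 0, 63], [-50, -39, -9, 0, 0, 63], [-50, -39, -9, 0, 0, 63]]], claw=0)

```text
time: 1.82
tool_pos: [0.5731, 0.0451, 0.316]
tcp_rot: [-2.179, -2.261, 0.013]
wrist_force: [-0.9, 0.8, -0.8]
width: -0.002
```

```bash
python3 - <<'E'
from h import *
c=grab('wrist','w1');print(c['tp'],c['tr'])
E
```

```text
[0.57313676 0.04506224 0.31595356] [-2.17899545 -2.26119639  0.01326871]
```

View pics/w1.png

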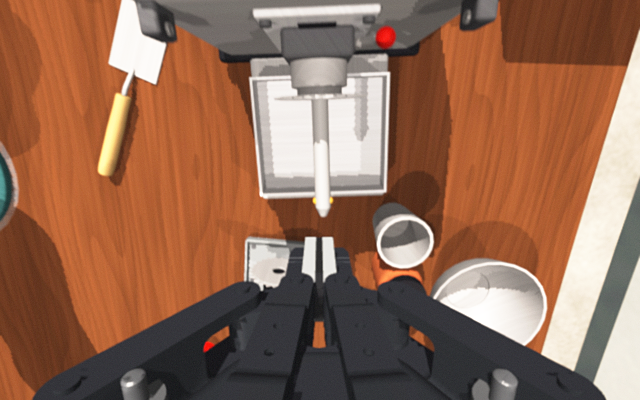

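```bash
python3 - <<'E'
from h import *
w=load('w1');t=load('top0');s=load('side0')
crop(w,280,80,370,225,4,'wc')
g=cv2.cvtColor(w['color'],cv2.COLOR_RGB2GRAY).astype(int)
for r in range(105,220,8): print(r,g[r,306:340])
E
```

```text
105 [241 243 243 244 243 200 152 150 165 172 178 184 193 193 191 188 184 179
 173 165 144 146 211 242 242 241 241 240 242 241 241 242 241 242]
113 [240 240 241 242 243 222 164 149 159 171 176 185 187 191 192 190 187 182
 177 164 149 140 194 238 242 242 241 241 241 241 242 241 242 242]
121 [242 243 242 243 245 240 184 146 157 171 177 180 186 193 194 190 189 184
 174 169 154 143 181 238 245 243 243 243 243 243 242 243 243 243]
129 [243 242 242 243 244 242 200 151 155 166 174 182 184 188 193 192 186 182
 177 169 160 144 168 236 244 244 244 243 243 243 243 244 244 244]
137 [242 241 241 241 244 243 221 164 147 161 172 178 184 189 192 188 188 186
 181 174 160 140 159 227 243 242 242 241 242 242 242 241 242 241]
145 [243 243 243 242 242 242 233 203 219 240 244 245 249 250 250 250 248 246
 242 237 226 185 157 213 241 243 243 243 242 242 242 242 242 241]
153 [243 242 243 242 242 243 239 220 220 235 244 246 249 250 250 250 249 246
 243 239 228 202 176 200 238 244 243 243 242 243 242 241 243 242]
161 [241 241 241 240 241 243 239 227 218 231 240 246 249 249 250 250 249 247
 245 241 233 212 181 1
[... 344 characters left out ...]
61 162 162 157 161 156 166 210 235 242 246 249 250 250 250 249
 247 244 239 230 205 163 141 148 151 153 150 152 151 154 150 152]
193 [238 238 237 236 236 237 237 234 221 216 229 240 245 248 250 250 250 249
 247 245 242 231 208 174 189 226 237 234 232 230 229 227 230 228]
201 [ 73  76  72  75  72  67 117 204 229 234 237 239 244 248 249 251 250 250
 248 246 242 234 218 211 223 213 165  98  72  68  70  66  66  63]
209 [ 75  73  71  72  71  75  79  81  82  79 108 160 197 223 233 236 236 233
 232 229 222 199 167 120  84  74  73  77  70  68  69  69  67  71]
217 [ 76  73  73  70  69  77  80  83  83  83  81  82  70  70  83 103 114 115
 107  87  75  73  72  71  72  71  69  66  68  67  67  70  72  68]
```

View pics/wc.png

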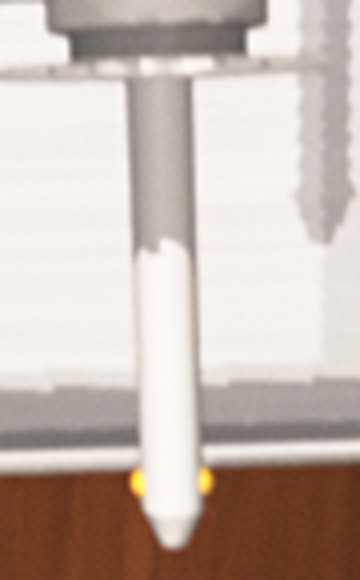

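```bash
python3 - <<'E'
from h import *
w=load('w1');t=load('top0');s=load('side0')
px=[[319.4,105],[320.1,129],[321.9,185],[322.2,201],[322.8,209],[322.7,217.3]]
for z in (.145,.15,.155): 
    P=onz(w,px,z);print(P.round(4).tolist(),np.arctan2(-(P[0]-P[4])[0],(P[0]-P[4])[1]))
print('nose', tri([(w,[322.7,217.2]),(t,[245.7,167.2]),(s,[302,151.1])]),tri([(w,[322.7,217.2]),(t,[245.7,167.2])]),tri([(w,[322.7,217.2]),(s,[302,151.1])]))
print('balls', tri([(w,[322.2,201]),(t,[236.3,167.4])]))
e,M=pose(w);print(e)
pan=np.array([[251,77],[388,73],[385,191],[262,196]]);P=onz(w,pan,.057);print(P.round(4))
# shoulder top edge of inner blade row ~ 96 (center): P at z=.15+.038
print(onz(w,[[319.2,96.5]],.188),onz(w,[[319.3,99]],.15+.008))
E
```

```text
[[0.5696, 0.1177, 0.145], [0.5712, 0.095, 0.145], [0.5752, 0.0379, 0.145], [0.5762, 0.0204, 0.145], [0.5772, 0.0115, 0.145], [0.5775, 0.0021, 0.145]] 0.07172097956418132
[[0.5696, 0.1177, 0.15], [0.5712, 0.0954, 0.15], [0.5752, 0.0392, 0.15], [0.5762, 0.022, 0.15], [0.5771, 0.0132, 0.15], [0.5774, 0.0039, 0.15]] 0.07172097956418118
[[0.5697, 0.1177, 0.155], [0.5712, 0.0957, 0.155], [0.5751, 0.0404, 0.155], [0.5761, 0.0235, 0.155], [0.577, 0.0149, 0.155], [0.5773, 0.0058, 0.155]] 0.07172097956418103
nose (array([0.57764252, 0.00503465, 0.15452922]), [np.float64(0.0006939005215481847), np.float64(0.001568366665908955), np.float64(0.0009609990882106016)]) (array([0.57825705, 0.00454306, 0.15242687]), [np.float64(0.0009581400948615824), np.float64(0.0009581400948614013)]) (array([0.57717718, 0.00578402, 0.15456596]), [np.float64(0.0001609815347977368), np.float64(0.00016098153479775714)])
balls (array([0.5770477 , 0.02253853, 0.15312055]), [np.float64(0.0010137214821094552), np.float64(0.0010137214821096113)])
[0.57129174 0.1171944  0.45760354]
[[ 0.485   0.1471  0.057 ]
 [ 0.6503  0.1576  0.057 ]
 [ 0.6614  0.0106  0.057 ]
 [ 0.4959 -0.0029  0.057 ]]
[[0.56942359 0.1243491  0.188     ]] [[0.56938989 0.12296065 0.158     ]]
```

Request:
servo_tool(plan=[[[0, 0, 4, 0, 0, 0], [0, -0.1, 8, 0, 0, 0], [0, -0.1, 12, 0, 0, 0], [0, -0.1, 14.6, 0, 0, 0], [0, -0.1, 14.8, 0, 0, 0], [0, -0.1, 15, 0, 0, 0]]])

```text
time: 2.37
tool_pos: [0.5692, 0.0483, 0.1665]
tcp_rot: [-2.175, -2.26, 0.013]
wrist_force: [0.4, -0.1, 1.1]
width: 0.001
```

```bash
python3 - <<'E'
from h import *
t=load('top0');w=load('w1')
# cross-check things near path
print(onz(t,[[280,128],[313,122],[357,139]],.09).round(3))
E
```

```text
[[ 0.681 -0.054  0.09 ]
 [ 0.697 -0.125  0.09 ]
 [ 0.663 -0.221  0.09 ]]
```

Request:
servo_tool(plan=[[[0, 0.5, 0, 0, 0, 0], [0, 0.5, 0.15, 0, 0, 0], [0, 0.5, 0.3, 0, 0, 0], [0, 0.5, 0.4, 0, 0, 0]]])

```text
time: 2.7
tool_pos: [0.5757, 0.0487, 0.1645]
tcp_rot: [-2.176, -2.262, 0.009]
wrist_force: [0.5, -0.6, -0.8]
width: 0.004
```

Request:
servo_tool(plan=[[[0, 0, 0.2, 0, 0, 0], [0, 0, 0.4, 0, 0, 0], [0, 0, 0.5, 0, 0, 0], [0, 0, 0.6, 0, 0, 0]]])

```text
time: 3.03
tool_pos: [0.5765, 0.0487, 0.1609]
tcp_rot: [-2.177, -2.263, 0.007]
wrist_force: [-4.8, -0.1, 15.2]
width: 0.002
```

```bash
python3 - <<'E'
from h import *
print(rel((0.576,0.048,0.22),0.0),rel((0.513,-0.20,0.20),-0.053),rel((.5765,.0487,.16),0.07))
E
```

```text
[-0.08 -0.08 -5.91 -0.23  0.11  2.21] [-24.61  -7.32  -3.83  -0.23   0.11   5.25] [-0.   -0.    0.09 -0.23  0.1  -1.8 ]
```

Request:
servo_tool(plan=[[[0, 0, -4, 0, 0, 1], [-3, -1, -6, 0, 0, 2], [-7, -2, -6, 0, 0, 4], [-11, -3.3, -6, 0, 0, 5.2], [-15, -4.5, -5.5, 0, 0, 5.2], [-19, -5.7, -5, 0, 0, 5.2], [-23, -6.8, -4.4, 0, 0, 5.2], [-24.6, -7.3, -3.9, 0, 0, 5.2], [-24.6, -7.3, -3.9, 0, 0, 5.2], [-24.6, -7.3, -3.9, 0, 0, 5.2]]], claw=7)

```text
time: 3.87
tool_pos: [0.5125, -0.2006, 0.2002]
tcp_rot: [-2.28, -2.157, 0.007]
wrist_force: [0.5, 0.5, -0.1]
width: 0.823
```

```bash
python3 - <<'E'
from h import *
c=grab('wrist','w2');print(c['tp'],c['tr'])
E
```

```text
[ 0.51249867 -0.2005981   0.20021528] [-2.28004911 -2.15749945  0.00651957]
```

View pics/w2.png

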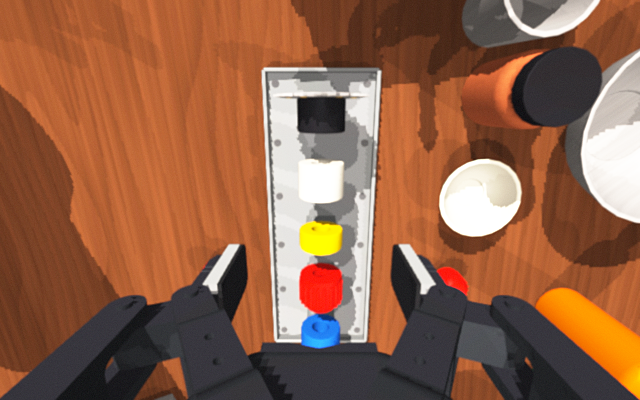

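```bash
python3 - <<'E'
from h import *
w=load('w2')
hsv=cv2.cvtColor(w['color'],cv2.COLOR_RGB2HSV)
roi=np.zeros(hsv.shape[:2],bool);roi[72:345,285:358]=1
H,S,V=[hsv[...,i].astype(int) for i in range(3)]
crop(w,255,60,390,350,2,'w2c')
g=cv2.cvtColor(w['color'],cv2.COLOR_RGB2GRAY).astype(int)
for r in (170,185): print(r,g[r,292:350])
print(g[150:210,322])
ms={'black':(V<60),'yellow':(abs(H-27)<8)&(S>120),'red':((H<6)|(H>174))&(S>150),'blue':(abs(H-105)<15)&(S>120)}
for n,m in ms.items():
    k,lab,st,ce=cv2.connectedComponentsWithStats((m&roi).astype(np.uint8))
    i=1+np.argmax(st[1:,4]);x,y,a,b,_=st[i]
    u=x+a/2-.5
    print(n,st[i],u,onz(w,[[u,y],[u,y+b]],.074).round(4).tolist(),onz(w,[[u,y+b/2]],.052).round(4).tolist())
rc=np.array([[264,69],[381,69],[368,341],[275,343]]);print(onz(w,rc,.012).round(4))
E
```

```text
170 [231 230 230 229 228 228 238 252 254 254 255 255 255 255 255 255 255 255
 255 255 255 255 255 255 255 255 255 255 255 255 255 255 255 255 255 255
 255 255 255 255 255 255 255 255 254 254 253 250 244 233 215 182 157 150
 162 168 168 168]
185 [240 239 240 239 240 238 240 252 254 255 255 255 255 255 255 255 255 255
 255 255 255 255 255 255 255 255 255 255 255 255 255 255 255 255 255 255
 255 255 255 255 255 255 254 254 253 252 249 243 233 218 190 155 127 123
 124 124 123 121]
[125 123 123 125 123 123 113 105 114 129 156 175 196 240 254 255 255 255
 255 255 255 255 255 255 255 255 255 255 255 255 255 255 255 255 255 255
 255 255 255 255 255 255 255 255 255 255 255 255 255 255 255 255 255 181
 117 120 123 116 111 103]
black [ 298   97   47   36 1629] 321.0 [[0.5179, -0.1214, 0.074], [0.5164, -0.1505, 0.074]] [[0.5172, -0.1363, 0.052]]
yellow [ 300  221   43   35 1311] 321.0 [[0.5121, -0.2304, 0.074], [0.5102, -0.2662, 0.074]] [[0.5107, -0.2577, 0.052]]
red [ 300  263   43   51 1835] 321.0 [[0.5098, -0.2736, 0.074], [0.5067, -0.3311, 0.074]] [[0.5076, -0.3158, 0.052]]
blue [ 301  314   39   31 1067] 320.0 [[0.5057, -0.3311, 0.074], [0.5037, -0.3691, 0.074]] [[0.5037, -0.3679, 0.052]]
[[ 0.4631 -0.0902  0.012 ]
 [ 0.5788 -0.0967  0.012 ]
 [ 0.5626 -0.4214  0.012 ]
 [ 0.4427 -0.4185  0.012 ]]
```

View pics/w2c.png

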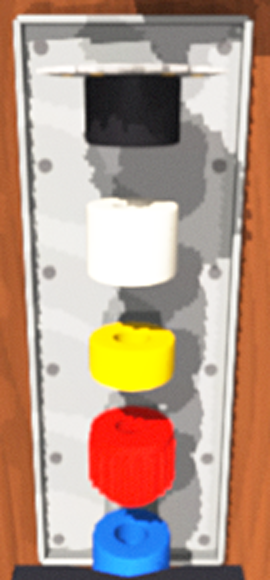

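```bash
python3 - <<'E'
from h import *
w=load('w2');print(onz(w,[[321,203.3]],.074),onz(w,[[321,190]],.052))
print(rel((0.5138,-0.196,0.030),-0.055))
E
```

```text
[[ 0.51301418 -0.21326025  0.074     ]] [[ 0.51341276 -0.20661307  0.052     ]]
[ 0.4   0.12 17.06 -0.23  0.08  0.08]
```

Request:
servo_tool(plan=[[[0.4, 0.1, 3.5, -0.2, 0.1, 0], [0.4, 0.1, 7.5, -0.2, 0.1, 0], [0.4, 0.1, 11.5, -0.2, 0.1, 0], [0.4, 0.1, 14.5, -0.2, 0.1, 0], [0.4, 0.1, 16.5, -0.2, 0.1, 0], [0.4, 0.1, 17, -0.2, 0.1, 0], [0.4, 0.1, 17, -0.2, 0.1, 0]]])

```text
time: 4.5
tool_pos: [0.5127, -0.1939, 0.029]
tcp_rot: [-2.275, -2.16, 0.002]
wrist_force: [0.2, -0.8, 0.2]
width: 0.819
```

Request:
servo_tool(plan=[[[0, 0, 0, 0, 0, 0], [0, 0, 0, 0, 0, 0], [0, 0, 0, 0, 0, 0], [0, 0, 0, 0, 0, 0], [0, 0, 0, 0, 0, 0]]], claw=3, grip_force=50)

```text
time: 4.92
tool_pos: [0.5139, -0.194, 0.0313]
tcp_rot: [-2.277, -2.162, -0.0]
wrist_force: [-1.6, 3.1, 6.3]
width: 0.497
```

```bash
python3 - <<'E'
from h import *
c=grab('wrist','w3');print(c['tp'],c['tr'])
E
```

```text
[ 0.5139162  -0.19398682  0.03127502] [-2.27652192e+00 -2.16160703e+00 -4.26379093e-04]
```

View pics/w3.png

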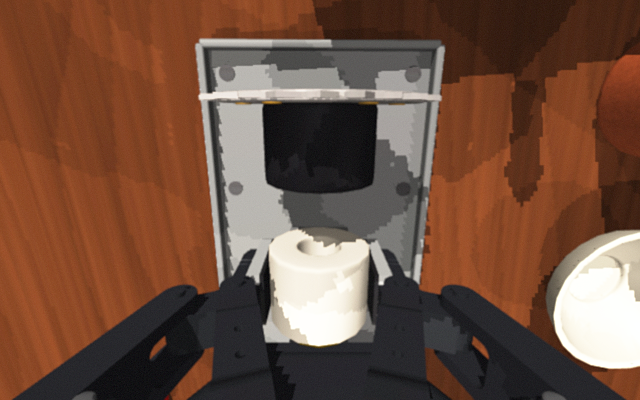

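```bash
cat >> h.py <<'E'
NOSE=np.array([0.5775,0.005]);SY=0.07
def arb(s,z,dx=0.):  # s = y coordinate in shoulder frame of TCP
    d=np.array([-np.sin(SY),np.cos(SY)]);n=np.array([np.cos(SY),np.sin(SY)])
    p=NOSE+(s+0.116)*d+dx*n;return (p[0],p[1],z)
def sh(p):
    d=np.array([-np.sin(SY),np.cos(SY)]);n=np.array([np.cos(SY),np.sin(SY)]);v=np.array(p[:2])-NOSE
    return v@n,v@d-0.116
E
python3 - <<'E'
from h import *
print(rel((0.514,-0.194,0.15),-0.055),rel(arb(-0.149,0.17),SY),rel(arb(-0.149,0.1323),SY))
E
```

```text
[ 2.000e-02 -1.000e-02 -1.187e+01 -9.000e-02 -1.000e-01  1.800e-01] [ 16.95   5.7  -13.85  -0.08  -0.11  -6.98] [ 16.95   5.71 -10.08  -0.08  -0.11  -6.98]
```

Request:
servo_tool(plan=[[[0, 0, -3, 0, 0, 0], [0, 0, -7, 0, 0, 0], [1, 0.3, -10, 0, 0, 0], [4, 1.3, -12, 0, 0, -1], [8, 2.7, -13, 0, 0, -3], [12, 4, -12.5, 0, 0, -5], [15, 5, -11, 0, 0, -7], [17, 5.7, -10.1, 0, 0, -7], [17, 5.7, -10.1, 0, 0, -7], [17, 5.7, -10.1, 0, 0, -7]]])

```text
time: 5.8
tool_pos: [0.58, -0.0264, 0.1328]
tcp_rot: [-2.138, -2.3, -0.001]
wrist_force: [-0.5, -1.0, -1.2]
width: 0.49
```

```bash
python3 - <<'E'
from h import *
c=grab('wrist','w4');print(c['tp'],c['tr'],sh(c['tp']),rel(arb(-.1,.1323),SY))
c=grab('side','s4');crop(c,220,80,380,200,5,'s4c')
E
```

```text
[ 0.57997966 -0.02637298  0.13282343] [-2.13781064e+00 -2.29962832e+00 -5.89807413e-04] (np.float64(0.0002792719884432591), np.float64(-0.1474695840552662)) [ 4.85 -0.02  0.1  -0.02 -0.07  0.09]
```

View pics/w4.png

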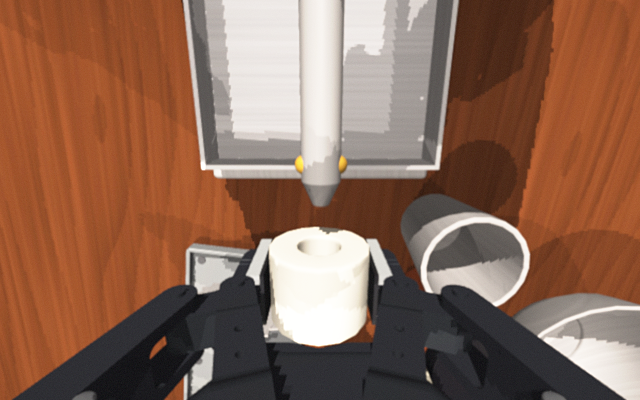

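View pics/s4c.png

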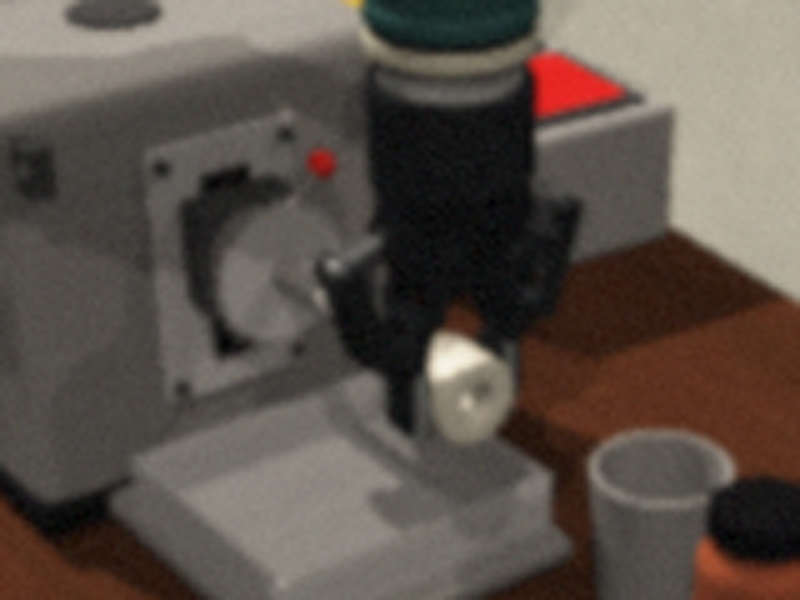

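Request:
servo_tool(plan=[[[0.8, 0, 0.05, 0, 0, 0], [1.6, 0, 0.05, 0, 0, 0], [2.4, 0, 0.05, 0, 0, 0], [3.2, 0, 0.05, 0, 0, 0], [4, 0, 0.05, 0, 0, 0], [4.6, 0, 0.05, 0, 0, 0], [4.8, 0, 0.05, 0, 0, 0]]])

```text
time: 6.48
tool_pos: [0.5769, 0.0208, 0.1332]
tcp_rot: [-2.141, -2.299, -0.002]
wrist_force: [1.5, -1.4, -1.5]
width: 0.491
```

```bash
python3 - <<'E'
from h import *
c=grab('wrist','w5');print(c['tp'],sh(c['tp']),rel(arb(-.04,.1323),SY))
E
```

```text
[0.57694999 0.02083022 0.13322314] (np.float64(0.0005585504531131197), np.float64(-0.10017007945707523)) [ 5.98 -0.05  0.1   0.04 -0.11  0.06]
```

View pics/w5.png

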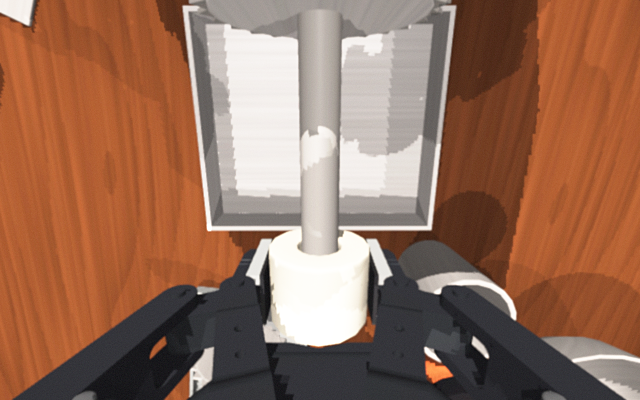

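Request:
servo_tool(plan=[[[1, 0, 0.05, 0, 0, 0], [2, 0, 0.05, 0, 0, 0], [3, -0.05, 0.05, 0, 0, 0], [4, -0.05, 0.05, 0, 0, 0], [5, -0.05, 0.05, 0, 0, 0], [5.8, -0.05, 0.05, 0, 0, 0], [6, -0.05, 0.05, 0, 0, 0], [6, -0.05, 0.05, 0, 0, 0]]])

```text
time: 7.2
tool_pos: [0.572, 0.082, 0.1327]
tcp_rot: [-2.139, -2.3, -0.003]
wrist_force: [0.4, 0.0, -1.6]
width: 0.492
```

Request:
servo_tool(plan=[[[0, 0, 0, 0, 0, 0], [0, 0, 0, 0, 0, 0], [0, 0, 0, 0, 0, 0], [0, 0, 0, 0, 0, 0], [0, 0, -2, 0, 0, 0], [0, 0, -5, 0, 0, 0], [0, 0, -8, 0, 0, 0]]], claw=7)

```text
time: 7.78
tool_pos: [0.5708, 0.0813, 0.2122]
tcp_rot: [-2.138, -2.297, 0.001]
wrist_force: [0.8, 0.3, 0.7]
width: 0.822
```

```bash
python3 - <<'E'
from h import *
c=grab('wrist','w6');print(c['tp'],sh(c['tp']))
B=(0.5170,-0.1365)
print(rel((0.56,0.0,0.23),0),rel(B+(.16,),-.055),rel(B+(.033,),-.055))
E
```

```text
[0.57076406 0.08131205 0.21219874] (np.float64(-0.0013819648455670442), np.float64(-0.03940370730165178))
[-8.04 -2.1  -0.97  0.56 -0.15  4.12] [-21.37  -7.44   5.95   0.55  -0.17   7.27] [-21.4   -7.57  18.65   0.55  -0.17   7.27]
```

View pics/w6.png

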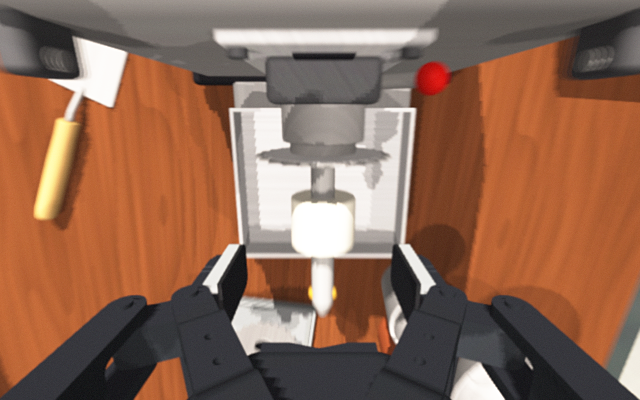

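```bash
python3 - <<'E'
from h import *
w=load('w3');g=cv2.cvtColor(w['color'],cv2.COLOR_RGB2GRAY).astype(int);print(g[170:200,320],g[150,255:385:2])
print(onz(w,[[320,190]],.074),onz(w,[[320.2,95]],.094),onz(w,[[320,150]],.06))
B=(0.5168,-0.140)
print(rel(B+(.16,),-.055),rel(B+(.033,),-.055))
E
```

```text
[29 33 28 30 32 28 29 29 31 28 32 30 32 28 29 28 25 27 28 26 25 26 22 40
 71 79 80 73 76 76] [184 184 183 183 164  25  22  16  20  21  20  16  19  15  17  16  20  22
  16  23  25  23  24  24  26  24  23  21  18  20  23  23  22  17  18  21
  24  18  18  23  19  19  19  25  24  19  20  20  20  21  22  13  20  20
  16  11  13  15  16  16  58  91  92  90  94]
[[ 0.51652456 -0.14913421  0.074     ]] [[ 0.5180125  -0.11991546  0.094     ]] [[ 0.51713478 -0.13769677  0.06      ]]
[-21.71  -7.49   5.95   0.55  -0.17   7.27] [-21.74  -7.61  18.65   0.55  -0.17   7.27]
```

Request:
servo_tool(plan=[[[-3, -1, -0.5, 0.5, -0.2, 1], [-7, -2.4, -1, 0.5, -0.2, 3], [-11, -3.8, -0.5, 0.5, -0.2, 5], [-15, -5.2, 1, 0.5, -0.2, 7.3], [-18.5, -6.4, 3, 0.5, -0.2, 7.3], [-21.3, -7.4, 6, 0.5, -0.2, 7.3], [-21.6, -7.6, 9.5, 0.5, -0.2, 7.3], [-21.6, -7.6, 13, 0.5, -0.2, 7.3], [-21.6, -7.6, 16, 0.5, -0.2, 7.3], [-21.6, -7.6, 18, 0.5, -0.2, 7.3], [-21.6, -7.6, 18.6, 0.5, -0.2, 7.3], [-21.6, -7.6, 18.6, 0.5, -0.2, 7.3]]])

```text
time: 8.83
tool_pos: [0.515, -0.1383, 0.0315]
tcp_rot: [-2.281, -2.157, 0.003]
wrist_force: [-0.2, 0.1, -0.4]
width: 0.819
```

Request:
servo_tool(plan=[[[0, 0, 0, 0, 0, 0], [0, 0, 0, 0, 0, 0], [0, 0, 0, 0, 0, 0], [0, 0, 0, 0, 0, 0], [0, 0, 0, 0, 0, 0]]], claw=3, grip_force=70)

```text
time: 9.25
tool_pos: [0.5171, -0.1388, 0.0337]
tcp_rot: [2.282, 2.158, 0.001]
wrist_force: [0.8, 0.2, 5.4]
width: 0.488
```

```bash
python3 - <<'E'
from h import *
c=grab('wrist','w7');print(c['tp'],c['tr'])
z=c['tp'][2]; zt=0.153-(0.052-z); print(zt)
print(rel(arb(-0.165,zt),SY))
E
```

```text
[ 0.51707878 -0.13884465  0.03365607] [2.28178299e+00 2.15768530e+00 6.58004568e-04]
0.13465607453024317
[  9.83   5.85 -10.1    0.06   0.03  -7.21]
```

View pics/w7.png

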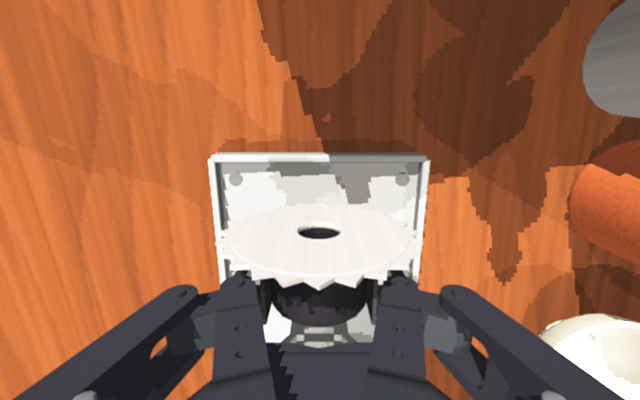

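Request:
servo_tool(plan=[[[0, 0, -3, 0, 0, 0], [0, 0, -6.5, 0, 0, 0], [0.5, 0.3, -9, 0, 0, 0], [3, 1.5, -10.5, 0, 0, -2], [6, 3.5, -10.5, 0, 0, -4], [9, 5.3, -10.1, 0, 0, -7], [9.8, 5.9, -10.1, 0, 0, -7.2], [9.8, 5.9, -10.1, 0, 0, -7.2], [9.8, 5.9, -10.1, 0, 0, -7.2]]])

```text
time: 10.05
tool_pos: [0.5805, -0.0438, 0.1339]
tcp_rot: [-2.141, -2.299, 0.002]
wrist_force: [0.3, 0.3, -1.9]
width: 0.49
```

```bash
python3 - <<'E'
from h import *
c=grab('wrist','w8');print(c['tp'],sh(c['tp']))
print(rel(arb(-0.115,.1347),SY))
c=grab('side','s8');crop(c,220,80,380,200,5,'s8c')
E
```

```text
[ 0.58052153 -0.0438368   0.13393166] (np.float64(-0.00040165770361349405), np.float64(-0.16492853530852924))
[ 5.05  0.08 -0.08 -0.07  0.05  0.01]
```

View pics/w8.png

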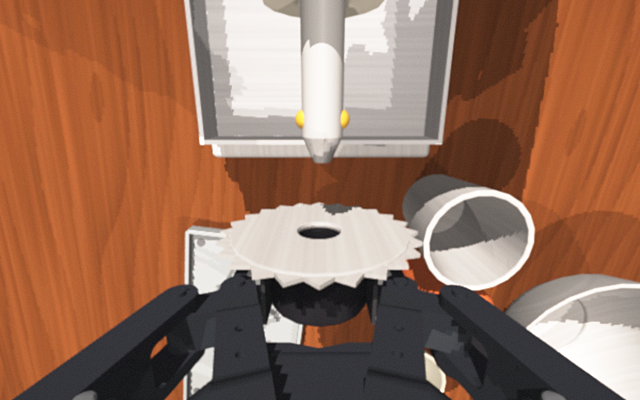

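View pics/s8c.png

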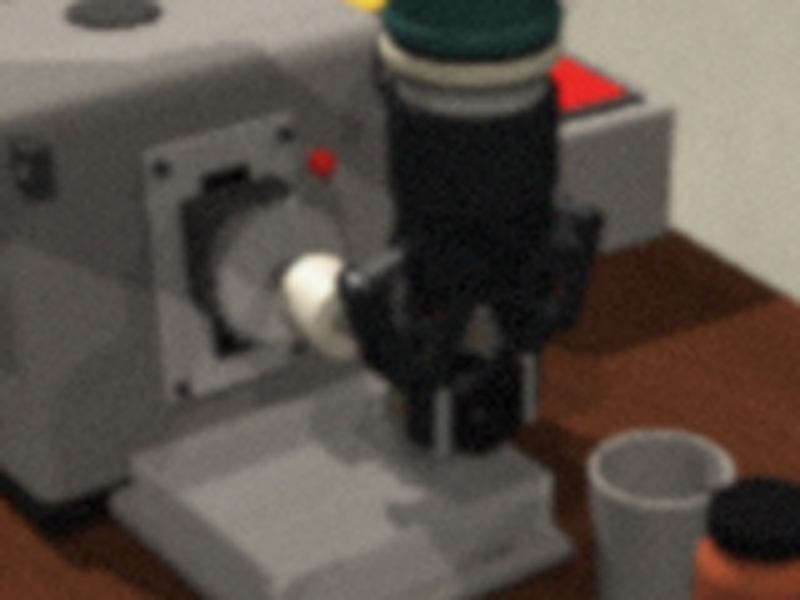

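Request:
servo_tool(plan=[[[0.8, 0.1, -0.1, 0, 0, 0], [1.6, 0.1, -0.1, 0, 0, 0], [2.4, 0.1, -0.1, 0, 0, 0], [3.2, 0.1, -0.1, 0, 0, 0], [4, 0.1, -0.1, 0, 0, 0], [4.8, 0.1, -0.1, 0, 0, 0], [5.5, 0.1, -0.1, 0, 0, 0], [5.5, 0.1, -0.1, 0, 0, 0]]])

```text
time: 10.82
tool_pos: [0.5775, 0.0119, 0.1352]
tcp_rot: [-2.142, -2.298, -0.0]
wrist_force: [0.6, 0.8, -2.3]
width: 0.485
```

```bash
python3 - <<'E'
from h import *
c=grab('wrist','w9');print(c['tp'],sh(c['tp']))
print(rel(arb(-0.07,.1347),SY),rel(arb(-0.056,.1347),SY))
E
```

```text
[0.57753269 0.01188201 0.13519145] (np.float64(0.0005139578176773159), np.float64(-0.10913712664396252))
[ 3.94 -0.04  0.05 -0.02 -0.03  0.01] [ 5.34 -0.04  0.05 -0.02 -0.03  0.01]
```

View pics/w9.png

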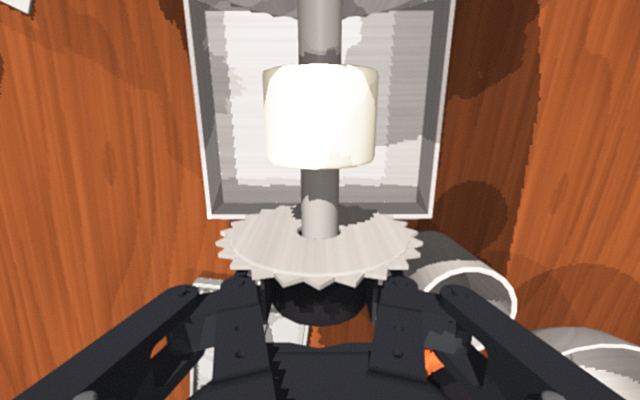

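Request:
servo_tool(plan=[[[0.8, 0, 0, 0, 0, 0], [1.7, 0, 0, 0, 0, 0], [2.6, 0, 0, 0, 0, 0], [3.5, 0, 0, 0, 0, 0], [4.2, 0, 0, 0, 0, 0], [4.6, 0, 0, 0, 0, 0], [4.8, 0, 0, 0, 0, 0], [4.8, 0, 0, 0, 0, 0]]])

```text
time: 11.53
tool_pos: [0.5739, 0.0603, 0.135]
tcp_rot: [-2.14, -2.298, -0.0]
wrist_force: [-0.1, -0.4, -1.8]
width: 0.485
```

Request:
servo_tool(plan=[[[0.15, 0, 0, 0, 0, 0], [0.3, 0, 0, 0, 0, 0], [0.4, 0, 0, 0, 0, 0], [0.5, 0, 0, 0, 0, 0]]])

```text
time: 11.87
tool_pos: [0.5736, 0.0651, 0.135]
tcp_rot: [-2.141, -2.298, 0.0]
wrist_force: [0.2, -0.7, -0.6]
width: 0.486
```

```bash
python3 - <<'E'
from h import *
c=grab('wrist','w10');print(c['tp'],sh(c['tp']))
E
```

```text
[0.57355134 0.06512655 0.1350469 ] (np.float64(0.0002664308363322798), np.float64(-0.055744520560380456))
```

View pics/w10.png

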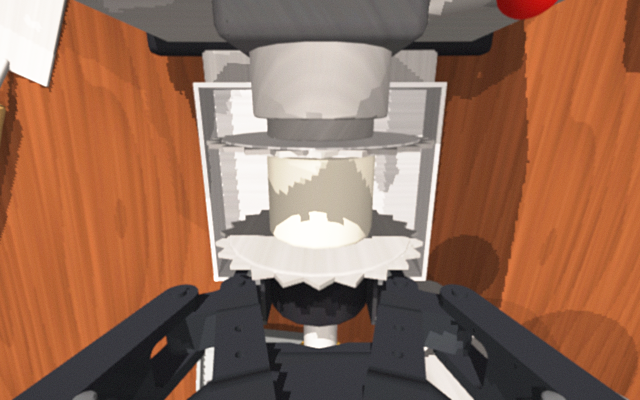

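Request:
servo_tool(plan=[[[0.15, 0, 0, 0, 0, 0], [0.3, 0, 0, 0, 0, 0], [0.4, 0, 0, 0, 0, 0], [0.4, 0, 0, 0, 0, 0]]])

```text
time: 12.25
tool_pos: [0.5734, 0.068, 0.1351]
tcp_rot: [2.14, 2.299, -0.002]
wrist_force: [0.4, -6.1, -2.8]
width: 0.485
```

Request:
servo_tool(plan=[[[-0.2, 0, 0, 0, 0, 0], [-0.2, 0, 0, 0, 0, 0], [-0.2, 0, 0, 0, 0, 0], [-0.2, 0, 0, 0, 0, 0], [-0.3, 0, -2, 0, 0, 0], [-0.5, 0, -5, 0, 0, 0], [-0.5, 0, -8, 0, 0, 0]]], claw=7)

```text
time: 12.83
tool_pos: [0.5727, 0.0631, 0.2147]
tcp_rot: [-2.14, -2.298, 0.006]
wrist_force: [0.5, -0.0, 0.1]
width: 0.821
```

```bash
sed -i 's/^NOSE=.*/NOSE=np.array([0.5775,0.008]);SY=0.07/' h.py; python3 - <<'E'
from h import *
c=grab('wrist','w11');print(c['tp'],c['tr'],sh(c['tp']))
B=(0.5107,-0.2555)
print(rel(B+(.16,),-.055),rel(B+(.032,),-.055))
E
```

```text
[0.57268816 0.06313994 0.21468652] [-2.13977479 -2.29802704  0.00588365] (np.float64(-0.0009434117692275665), np.float64(-0.06065854628048161))
[-31.35  -8.97   6.29   0.52   0.04   7.24] [-31.33  -9.08  19.09   0.52   0.04   7.24]
```

View pics/w11.png

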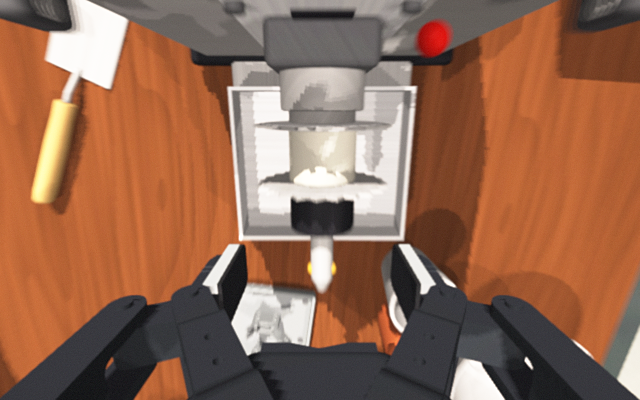

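```bash
python3 - <<'E'
from h import *
B=(0.5105,-0.2595)
print(rel(B+(.032,),-.055))
E
```

```text
[-31.73  -9.13  19.09   0.52   0.04   7.24]
```

Request:
servo_tool(plan=[[[-3.5, -0.8, -0.5, 0.5, 0, 1], [-7.5, -1.9, -1, 0.5, 0, 3], [-11.5, -3, -0.5, 0.5, 0, 5], [-15.5, -4.2, 0.5, 0.5, 0, 7.2], [-19.5, -5.4, 2, 0.5, 0, 7.2], [-23.5, -6.6, 4, 0.5, 0, 7.2], [-27.5, -7.8, 5, 0.5, 0, 7.2], [-31, -8.9, 6, 0.5, 0, 7.2], [-31.7, -9.1, 9, 0.5, 0, 7.2], [-31.7, -9.1, 12.5, 0.5, 0, 7.2], [-31.7, -9.1, 16, 0.5, 0, 7.2], [-31.7, -9.1, 18.4, 0.5, 0, 7.2], [-31.7, -9.1, 19, 0.5, 0, 7.2], [-31.7, -9.1, 19, 0.5, 0, 7.2]]])

```text
time: 14.05
tool_pos: [0.509, -0.258, 0.0305]
tcp_rot: [-2.278, -2.157, 0.002]
wrist_force: [-0.6, 0.1, 0.2]
width: 0.821
```

```bash
python3 - <<'E'
from h import *
c=grab('wrist','w12');print(c['tp'],c['tr'])
E
```

```text
[ 0.50898125 -0.25803655  0.03050352] [-2.2780165  -2.15742449  0.00249668]
```

View pics/w12.png

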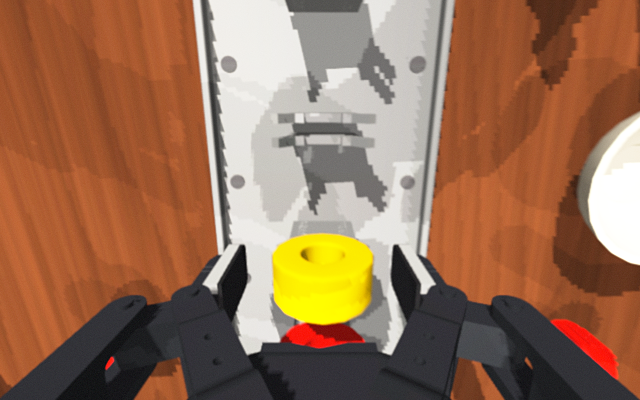

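Request:
servo_tool(plan=[[[-0.2, 0.1, 0, 0, 0, 0], [-0.2, 0.1, 0, 0, 0, 0]]])

```text
time: 14.27
tool_pos: [0.514, -0.2622, 0.0354]
tcp_rot: [2.277, 2.158, 0.002]
wrist_force: [0.1, -0.8, -0.5]
width: 0.816
```

Request:
servo_tool(plan=[[[0, 0, 0, 0, 0, 0], [0, 0, 0, 0, 0, 0], [0, 0, 0, 0, 0, 0], [0, 0, 0, 0, 0, 0], [0, 0, 0, 0, 0, 0]]], claw=3, grip_force=50)

```text
time: 14.68
tool_pos: [0.5102, -0.2623, 0.0372]
tcp_rot: [-2.278, -2.162, 0.007]
wrist_force: [-15.6, -0.7, 15.8]
width: 0.49
```

```bash
python3 - <<'E'
from h import *
c=grab('wrist','w13');print(c['tp'],c['tr'])
z=c['tp'][2]; zt=0.153-(0.052-z); print(zt)
print(rel(arb(-0.155,zt),SY))
E
```

```text
[ 0.51018827 -0.26232724  0.03717764] [-2.27768117 -2.1621797   0.00680893]
0.13817763500028726
[ 23.45   5.75 -10.18  -0.22   0.12  -6.99]
```

View pics/w13.png

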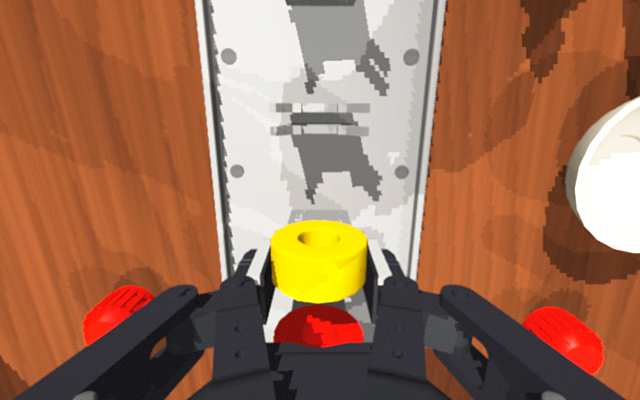

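Request:
servo_tool(plan=[[[0, 0, -3, 0, 0, 0], [0, 0, -6.5, 0, 0, 0], [1.5, 0.3, -9.5, 0, 0, 0], [5, 1.2, -11, 0, 0, -1], [9, 2.2, -12, 0, 0, -2], [13, 3.2, -12, 0, 0, -3], [17, 4.2, -11.5, 0, 0, -5], [21, 5.2, -10.6, 0, 0, -7], [23, 5.7, -10.2, -0.2, 0.1, -7], [23.4, 5.7, -10.2, -0.2, 0.1, -7], [23.4, 5.7, -10.2, -0.2, 0.1, -7], [23.4, 5.7, -10.2, -0.2, 0.1, -7]]])

```text
time: 15.73
tool_pos: [0.5799, -0.0318, 0.1392]
tcp_rot: [2.14, 2.298, -0.001]
wrist_force: [-0.1, 0.4, -0.6]
width: 0.488
```

```bash
python3 - <<'E'
from h import *
c=grab('wrist','w14');print(c['tp'],sh(c['tp']))
print(rel(arb(-0.115,.138),SY))
c=grab('side','s14');crop(c,220,80,380,200,5,'s14c')
E
```

```text
[ 0.57990017 -0.03177816  0.13923731] (np.float64(-0.0003879031856822933), np.float64(-0.15584861499417862))
[ 4.15  0.04  0.12  0.04  0.07 -0.02]
```

View pics/w14.png

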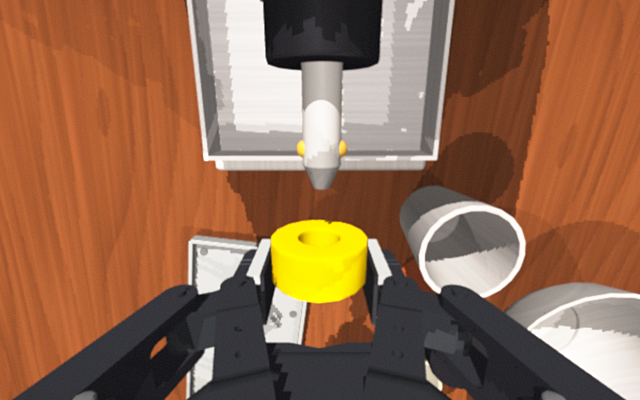

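View pics/s14c.png

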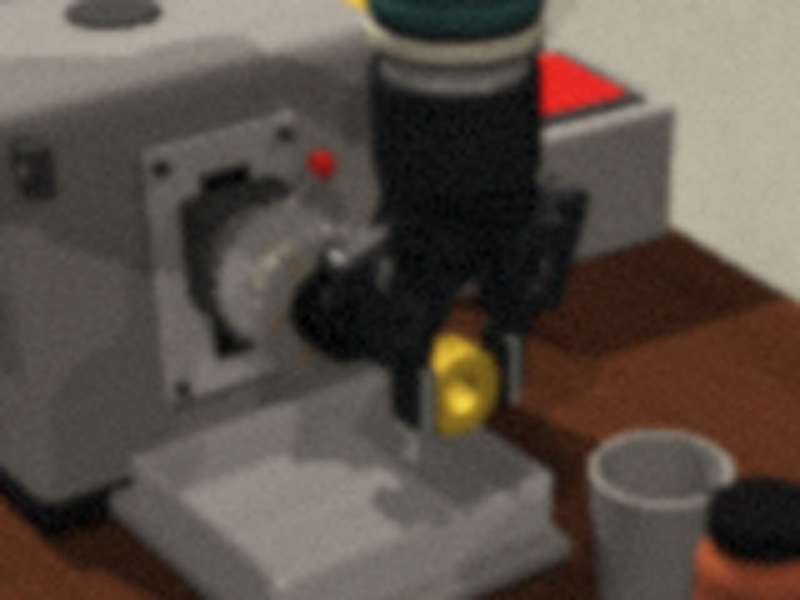

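Request:
servo_tool(plan=[[[0.8, 0, 0.1, 0, 0, 0], [1.6, 0, 0.1, 0, 0, 0], [2.4, 0, 0.1, 0, 0, 0], [3.2, 0, 0.1, 0, 0, 0], [4, 0, 0.1, 0, 0, 0], [4.6, 0, 0.1, 0, 0, 0], [4.6, 0, 0.1, 0, 0, 0]]])

```text
time: 16.42
tool_pos: [0.5771, 0.015, 0.1384]
tcp_rot: [2.142, 2.297, 0.002]
wrist_force: [1.4, 2.4, 0.6]
width: 0.488
```

```bash
python3 - <<'E'
from h import *
c=grab('wrist','w15');print(c['tp'],sh(c['tp']))
print(rel(arb(-0.0835,.138),SY))
E
```

```text
[0.57706803 0.01495876 0.13839401] (np.float64(5.580438447671223e-05), np.float64(-0.10902806721206221))
[ 2.58 -0.    0.04  0.1  -0.02 -0.02]
```

View pics/w15.png

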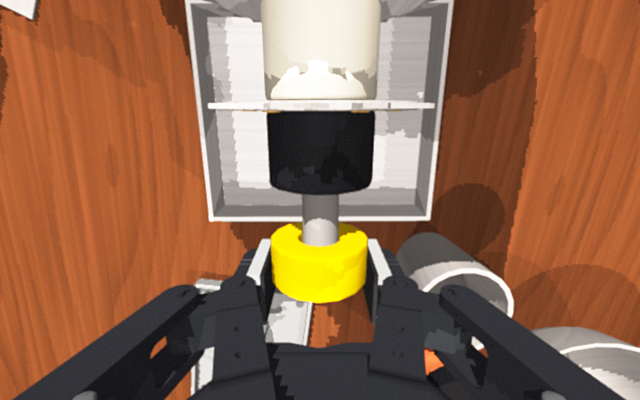

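Request:
servo_tool(plan=[[[0.6, 0, 0, 0, 0, 0], [1.3, 0, 0, 0, 0, 0], [1.8, 0, 0, 0, 0, 0], [2.2, 0, 0, 0, 0, 0], [2.4, 0, 0, 0, 0, 0], [2.5, 0, 0, 0, 0, 0]]])

```text
time: 16.97
tool_pos: [0.5749, 0.0394, 0.1382]
tcp_rot: [2.14, 2.298, -0.0]
wrist_force: [-1.3, -4.9, -1.3]
width: 0.488
```

Request:
servo_tool(plan=[[[0.1, 0, 0, 0, 0, 0], [0.2, 0, 0, 0, 0, 0], [0.3, 0, 0, 0, 0, 0], [0.3, 0, 0, 0, 0, 0]]])

```text
time: 17.3
tool_pos: [0.5751, 0.0395, 0.1383]
tcp_rot: [2.137, 2.296, -0.006]
wrist_force: [1.0, -10.3, -0.2]
width: 0.488
```

```bash
python3 - <<'E'
from h import *
c=grab('wrist','w16');print(c['tp'],sh(c['tp']))
E
```

```text
[0.57505025 0.03945144 0.13825824] (np.float64(-0.00024394483005873925), np.float64(-0.08445424242179139))
```

View pics/w16.png

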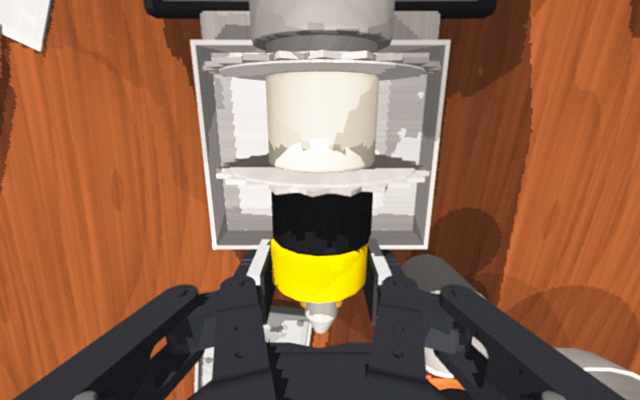

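Request:
servo_tool(plan=[[[-0.3, 0, 0, 0, 0, 0], [-0.3, 0, 0, 0, 0, 0], [-0.3, 0, 0, 0, 0, 0], [-0.3, 0, 0, 0, 0, 0], [-0.3, 0, -2, 0, 0, 0], [-0.5, 0, -5, 0, 0, 0], [-1, 0, -8, 0, 0, 0]]], claw=7)

```text
time: 17.93
tool_pos: [0.5743, 0.0309, 0.2177]
tcp_rot: [2.138, 2.299, -0.008]
wrist_force: [0.6, 0.3, 0.6]
width: 0.817
```

```bash
python3 - <<'E'
from h import *
c=grab('wrist','w17');print(c['tp'],c['tr'],sh(c['tp']))
B=(0.5075,-0.3155)
print(rel(B+(.12,),-.055),rel(B+(.032,),-.055))
E
```

```text
[0.57428126 0.03090877 0.21768596] [ 2.13826761  2.29908212 -0.00845755] (np.float64(-0.001608550364340127), np.float64(-0.09292220808510687))
[-33.87  -9.72  10.76   0.61   0.35   7.28] [-33.81  -9.81  19.56   0.61   0.35   7.28]
```

View pics/w17.png

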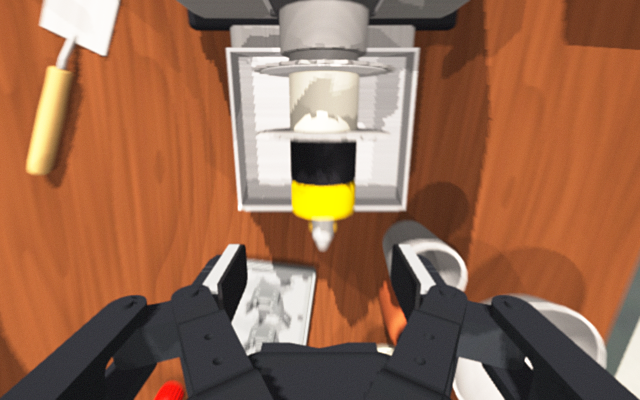

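Stack is in place. Now over to the red cap, stopping above it for a look.

Request:
servo_tool(plan=[[[-3.5, -0.8, -0.5, 0.5, 0, 1], [-7.5, -1.9, -0.5, 0.6, 0.3, 3], [-11.5, -3, 0, 0.6, 0.3, 5], [-15.5, -4.2, 1, 0.6, 0.3, 7.3], [-19.5, -5.4, 3, 0.6, 0.3, 7.3], [-23.5, -6.6, 5, 0.6, 0.3, 7.3], [-27.5, -7.8, 7, 0.6, 0.3, 7.3], [-31, -8.9, 9, 0.6, 0.3, 7.3], [-33.5, -9.7, 10.5, 0.6, 0.3, 7.3], [-33.8, -9.7, 10.8, 0.6, 0.3, 7.3], [-33.8, -9.7, 10.8, 0.6, 0.3, 7.3], [-33.8, -9.7, 10.8, 0.6, 0.3, 7.3]]])

```text
time: 18.98
tool_pos: [0.5076, -0.3144, 0.1192]
tcp_rot: [-2.283, -2.157, -0.0]
wrist_force: [-0.1, 0.6, 0.8]
width: 0.819
```

```bash
python3 - <<'E'
from h import *
w=grab('wrist','w18');print(w['tp'],w['tr'])
hsv=cv2.cvtColor(w['color'],cv2.COLOR_RGB2HSV);H,S,V=[hsv[...,i].astype(int) for i in range(3)]
m=((H<6)|(H>174))&(S>150);m[:, :240]=0;m[:,400:]=0
k,lab,st,ce=cv2.connectedComponentsWithStats(m.astype(np.uint8));i=1+np.argmax(st[1:,4]);x,y,a,b,_=st[i]
print(st[i],onz(w,[[x+a/2-.5,y+b]],.074),onz(w,[[x+a/2-.5,y+b/2]],.052))
B=(0.5075,-0.3155)
print(rel(B+(.033,),-.055))
E
```

```text
[ 0.507594   -0.31435526  0.11922142] [-2.28283882e+00 -2.15727948e+00 -1.90349384e-04]
[ 286  181   65   67 3740] [[ 0.50582684 -0.33248185  0.074     ]] [[ 0.50666517 -0.31670196  0.052     ]]
[-0.15 -0.08  8.71  0.05  0.02 -0.01]
```

View pics/w18.png

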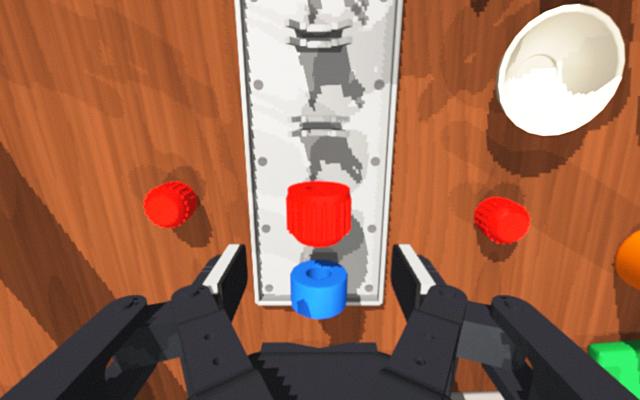

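Request:
servo_tool(plan=[[[-0.1, -0.1, 2.5, 0, 0, 0], [-0.1, -0.1, 5, 0, 0, 0], [-0.1, -0.1, 7.3, 0, 0, 0], [-0.1, -0.1, 8.5, 0, 0, 0], [-0.1, -0.1, 8.7, 0, 0, 0], [-0.1, -0.1, 8.7, 0, 0, 0], [-0.1, -0.1, 8.7, 0, 0, 0]]])

```text
time: 19.62
tool_pos: [0.5088, -0.3151, 0.0347]
tcp_rot: [2.278, 2.158, 0.002]
wrist_force: [0.3, 0.5, -0.2]
width: 0.818
```

Request:
servo_tool(plan=[[[0, 0, 0, 0, 0, 0], [0, 0, 0, 0, 0, 0], [0, 0, 0, 0, 0, 0], [0, 0, 0, 0, 0, 0], [0, 0, 0, 0, 0, 0]]], claw=3, grip_force=80)

```text
time: 20.03
tool_pos: [0.5072, -0.3156, 0.0374]
tcp_rot: [2.279, 2.16, -0.002]
wrist_force: [-10.5, 2.0, 14.4]
width: 0.484
```

```bash
python3 - <<'E'
from h import *
c=grab('wrist','w19');print(c['tp'],c['tr'])
z=c['tp'][2]; zt=0.153-(0.052-z); print(zt)
print(rel(arb(-0.155,zt),SY))
E
```

```text
[ 0.50720338 -0.31560482  0.03741948] [ 2.27928342  2.16005942 -0.00232059]
0.13841947903422738
[ 2.880e+01  5.760e+00 -1.016e+01 -1.000e-02  1.100e-01 -7.090e+00]
```

View pics/w19.png

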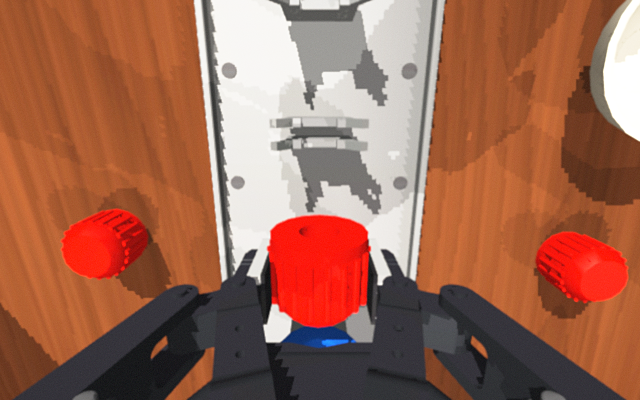

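Request:
servo_tool(plan=[[[0, 0, -3, 0, 0, 0], [0, 0, -6.5, 0, 0, 0], [2, 0.4, -9.5, 0, 0, 0], [5.5, 1.2, -11, 0, 0, -1], [9.5, 2.2, -12, 0, 0, -2], [13.5, 3, -12, 0, 0, -3], [17.5, 3.8, -12, 0, 0, -4], [21.5, 4.5, -11.5, 0, 0, -5], [25.5, 5.3, -10.8, 0, 0, -7], [28, 5.7, -10.2, 0, 0.1, -7.1], [28.4, 5.7, -10.2, 0, 0.1, -7.1], [28.4, 5.7, -10.2, 0, 0.1, -7.1], [28.4, 5.7, -10.2, 0, 0.1, -7.1]]])

```text
time: 21.17
tool_pos: [0.5796, -0.0353, 0.1396]
tcp_rot: [2.14, 2.298, -0.0]
wrist_force: [-0.6, -0.5, -0.4]
width: 0.484
```

```bash
python3 - <<'E'
from h import *
c=grab('wrist','w20');print(c['tp'],sh(c['tp']))
print(rel(arb(-0.125,.1384),SY))
c=grab('side','s20');crop(c,220,80,380,200,5,'s20c')
E
```

```text
[ 0.57964935 -0.03531263  0.13962018] (np.float64(-0.0008853178832019088), np.float64(-0.15935688847433477))
[ 3.5   0.09  0.12  0.06  0.06 -0.02]
```

View pics/w20.png

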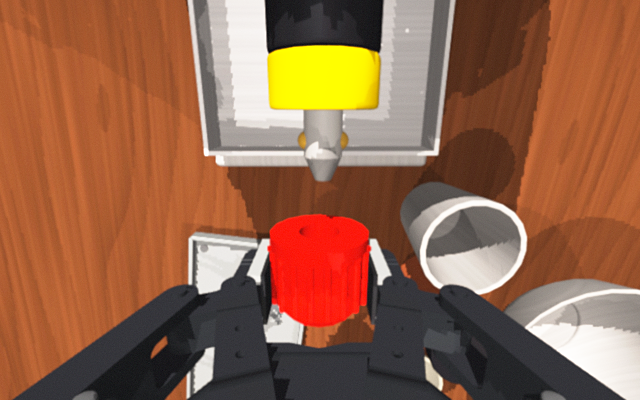

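View pics/s20c.png

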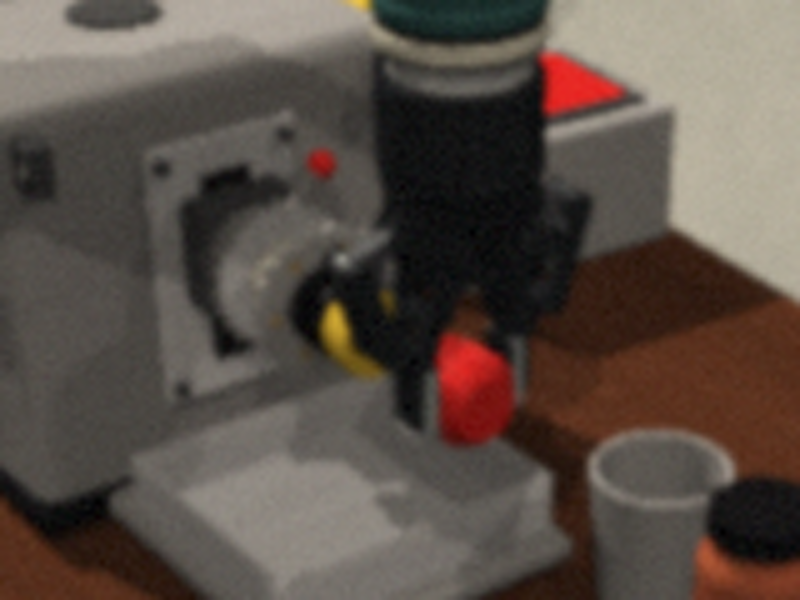

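Request:
servo_tool(plan=[[[0.7, 0.1, 0.1, 0, 0, 0], [1.4, 0.1, 0.1, 0, 0, 0], [2.1, 0.1, 0.1, 0, 0, 0], [2.8, 0.1, 0.1, 0, 0, 0], [3.3, 0.1, 0.1, 0, 0, 0], [3.5, 0.1, 0.1, 0, 0, 0]]])

```text
time: 21.77
tool_pos: [0.5781, -0.0003, 0.1386]
tcp_rot: [2.142, 2.297, 0.0]
wrist_force: [-0.4, 0.1, -0.3]
width: 0.486
```

Request:
servo_tool(plan=[[[0.4, 0, 0, 0, 0, 0], [0.8, 0, 0, 0, 0, 0], [1.2, 0, 0, 0, 0, 0], [1.5, 0, 0, 0, 0, 0], [1.7, 0, 0, 0, 0, 0], [1.7, 0, 0, 0, 0, 0]]])

```text
time: 22.27
tool_pos: [0.5767, 0.0171, 0.1384]
tcp_rot: [2.142, 2.297, -0.0]
wrist_force: [-0.8, -0.8, -1.3]
width: 0.483
```

```bash
python3 - <<'E'
from h import *
c=grab('wrist','w21');print(c['tp'],sh(c['tp']))
E
```

```text
[0.57667733 0.01711198 0.13843231] (np.float64(-0.0001833334890507221), np.float64(-0.10685279715730932))
```

View pics/w21.png

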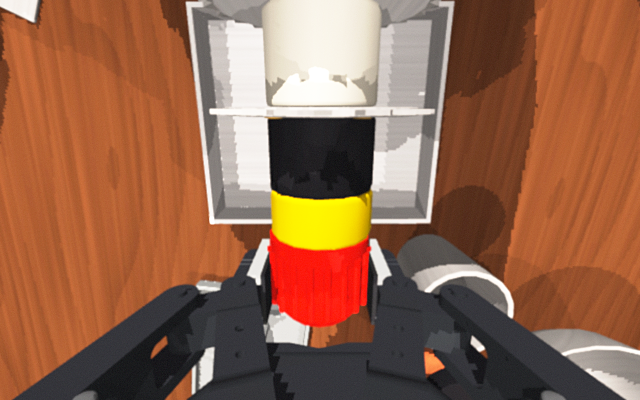

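Nearly or fully seated; press on to feel the stop firmly.

Request:
servo_tool(plan=[[[0.15, 0, 0, 0, 0, 0], [0.3, 0, 0, 0, 0, 0], [0.4, 0, 0, 0, 0, 0], [0.4, 0, 0, 0, 0, 0]]])

```text
time: 22.65
tool_pos: [0.5768, 0.0172, 0.1385]
tcp_rot: [2.137, 2.295, -0.007]
wrist_force: [0.8, -14.6, -0.2]
width: 0.482
```

Request:
servo_tool(plan=[[[0.2, 0, 0, 0, 0, 0], [0.4, 0, 0, 0, 0, 0], [0.5, 0, 0, 0, 0, 0], [0.5, 0, 0, 0, 0, 0]]])

```text
time: 22.98
tool_pos: [0.5769, 0.0171, 0.1388]
tcp_rot: [2.132, 2.291, -0.016]
wrist_force: [0.3, -16.6, -0.2]
width: 0.482
```

Request:
servo_tool(plan=[[[-0.05, 0, 0, 0, 0, 0], [-0.05, 0, 0, 0, 0, 0], [-0.05, 0, 0, 0, 0, 0], [-0.05, 0, 0, 0, 0, 0], [-0.05, 0, -2, 0, 0, 0], [0, 0, -5, 0, 0, 0], [1.5, 0, -8.5, 0, 0, 0], [3, 0, -10, 0, 0, 0], [3, 0, -10, 0, 0, 0]]], claw=7)

```text
time: 23.73
tool_pos: [0.5775, 0.0514, 0.2441]
tcp_rot: [2.126, 2.289, -0.003]
wrist_force: [-0.2, -0.1, 0.2]
width: 0.819
```

```bash
python3 - <<'E'
from h import *
c=grab('wrist','w22');print(c['tp'],sh(c['tp']))
crop(c,220,0,420,260,2.3,'w22c')
s=grab('side','s22');crop(s,200,60,460,320,2.3,'s22c')
E
```

```text
[0.57745397 0.05141477 0.24414038] (np.float64(0.002990639627987126), np.float64(-0.07268832913204294))
```

View pics/w22c.png

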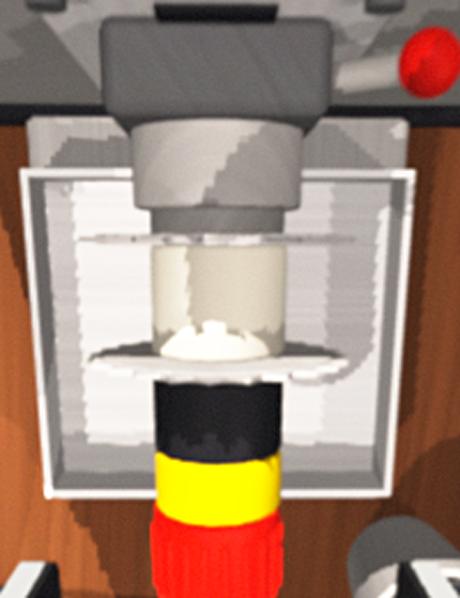

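View pics/s22c.png

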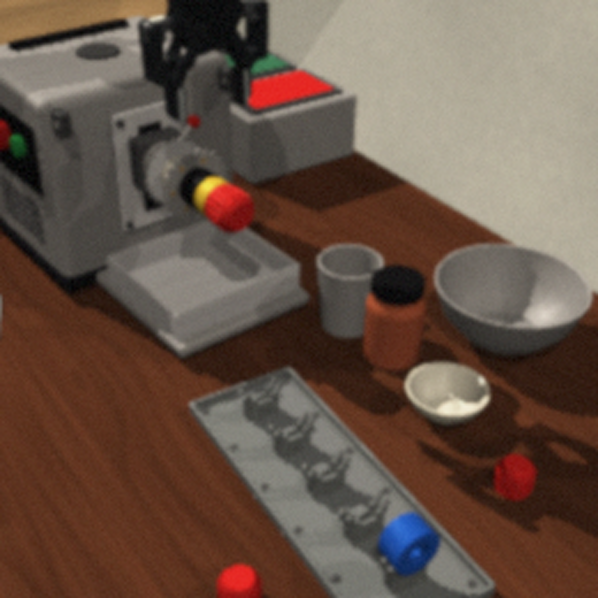

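```bash
python3 - <<'E'
from h import *
w=load('w22')
for n,(u,v),z in [('blade face',(215,244),.153),('white start',(215,248),.175-.0013),('blade/yellow',(217,455),.174),('yellow/red',(217,522),.174)]:
    P=onz(w,[[220+u/2.3,v/2.3]],z)[0];print(n,P.round(4),np.round(sh(P),4))
crop(w,270,90,380,170,7,'w22d')
E
```

```text
blade face [0.5691 0.122  0.153 ] [-0.0004 -0.0017]
white start [0.5693 0.1211 0.1737] [-0.0003 -0.0026]
blade/yellow [0.5742 0.0595 0.174 ] [ 0.0003 -0.0644]
yellow/red [0.5757 0.0371 0.174 ] [ 0.0003 -0.0869]
```

View pics/w22d.png

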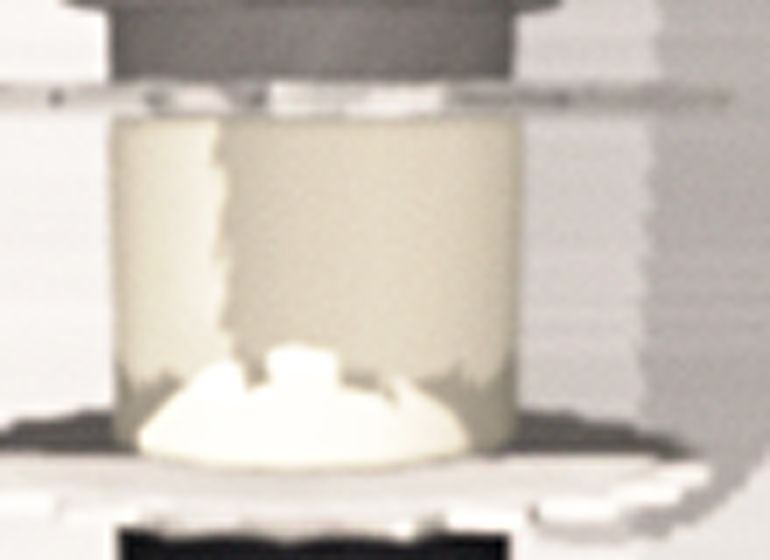

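Request:
servo_tool(plan=[[[-1, 0, -2.5, 0, 0, 0], [-3, 0, -5, 0, 0, 0], [-3, 0, -6, 0, 0, 0], [-3, 0, -6, 0, 0, 0], [-3, 0, -6, 0, 0, 0], [-3, 0, -6, 0, 0, 0]]])

```text
time: 24.33
tool_pos: [0.5756, 0.0207, 0.2968]
tcp_rot: [2.131, 2.294, -0.018]
wrist_force: [-0.2, -0.0, -0.4]
width: 0.819
```

```bash
python3 - <<'E'
from workcell import bot, finish_job
s=bot.read_state();print(s['time'],s['wrist_force'],abs(s['joint_vel']).max())
print(finish_job())
E
```

```text
24.3333 [-0.22785748 -0.01992255 -0.35361774] 0.007194012968293266
the job is handed in; nothing more can be done
None
```

I set the slicer up for wide strips and handed the job in after 24.3 s; no verdict was reported. On the arbor, from the machine out, are the wide white spacer, the blade with its disc inward, the narrow yellow spacer and the red end cap. I felt for the arbor height first: the axis is about 153 mm above the table.

- **Tightness:** the blade and the yellow spacer each met a stop. The cap then held about 16 N without moving any further. The last wrist picture shows no gaps from the shoulder to the cap.
- **Disagreement:** that picture gave 84 mm for the stack under the cap, against 87 mm by the part sizes. I put this down to image scale; a gap would have read longer.
- **Cap snap:** I inferred it from the stop position and the cap touching the yellow spacer. I did not pull on the cap to test it.
- **Other things:** the blue spacer is still in its cradle, and the cup, jar and dish stand where they did by eye, not measured. The robot was clear of everything, with near-zero wrist force, when I handed in.

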